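# Unhook the abrasive wheel and mount it on the polisher

## Task

Take the abrasive wheel off its hook on the bench-top slatwall stand: ease it out to the hook's upturned end, lift it past the tip and only then draw it off. Slide it onto the polisher's bare spindle until it sits fully home on the centring collar, flat against the flange, and let go. Bonded wheels crack when knocked, so work by feel: never lever on the hook or force it on the spindle, do not let it touch the bench, and leave everything else where it is.

Things in the scene. Friction and masses are not known exactly. Their poses are not given: they have to be found in the camera images.
- wheel: dark grey-brown abrasive disc, 150 mm diameter, 20 mm thick, plain 32 mm through bore with a pale paper ring round it; 0.45 to 0.8 kg. Hangs upright and square by its bore on the straight inner part of one of the two hooks. Origin: centre of bore and thickness; its y axis is the wheel's axis. Can be pinched across its flat faces, from above, at the top of the rim
- rack: bench-top slatwall stand: upright beige board 440 mm long along its own x, 18 mm thick, top edge 188 mm above the bench; origin on the bench under its middle; -y points out of the grooved front, the way both hooks point. Dark uprights at x = +-232 mm, feet reach 85 mm in front. Stand and hooks are stiff
- hook_a_root (a point): first hook (stand's x = -85 mm): point on top of its bar where it leaves the board's face. Both hooks: 7 mm round wire, bar along the stand's -y, then a leg turned up, its middle 150 mm from the board, rounded tip 19.5 mm above the bar's top beside it (26.5 mm above its underside): the bore passes leg and bar with 3 to 5 mm to spare in height
- hook_b_root (a point): the same point of the second hook (stand's x = +85 mm). The first 60 mm of each bar are level, but the outer part with the leg is bent up or down there by 0.03 to 0.14 rad from years of use; that bend is not measured, so the leg end stands 3 to 13 mm higher or lower than the bar at the root and the leg leans with it
- speaker_ring: light-brown MDF ring, 130 mm outside, 96 mm hole, 18 mm thick, hanging on the other hook; origin at its centre, y along its axis; to be left hanging
- polisher: grey long-neck bench polisher, fixed to the bench; origin on the bench below the flange face of its bare spindle; +y is the way the bare spindle points, away from the motor. The motor is a lying cylinder 136 mm across (top 233 mm high) whose near end lies 93 mm behind the flange face; a tapered neck joins them
- seat (a point): centre of the spindle's flange face, on its axis, 165 mm above the bench, axes as the polisher's. From the face outwards along +y: collar 30 mm in diameter and 12 mm long, 4 mm cone down to 23.6 mm, plain 16 mm shaft to 60 mm, bevelled tip at 64 mm. Flange 50 mm in diameter. All rigid. Fully home the wheel's centre is 10 mm out from this point and hangs 1 mm below it
- clamp_washer: steel clamping washer lying on the bench, 50 mm diameter, 6 mm thick; leave it
- spindle_nut: steel spindle nut lying on the bench, 26 mm; leave it
- screwdriver: screwdriver with a red handle, lying on the bench; leave it
- pliers: pliers with black handles, lying; leave them

How it is judged (in metres and radians):
On the way:
1. the wheel is off its hook and held clear in front of the stand (y of wheel in the frame of rack below -0.185 m and contact force between wheel and rack below 0.1 N and contact force between the fingers and wheel above 1 N), for 0.1 s.
At the end, for the whole second after the job is handed in: the wheel hangs at rest on the polisher's collar, released: its back face within 2 mm of the flange, its centre within 3 to 4 mm of the spindle axis, its axis within 0.05 rad of the spindle's; the speaker ring still hangs on its hook (y of wheel in the frame of seat between 0.007 and 0.012 m and x of wheel in the frame of seat between -0.003 and 0.003 m and z of wheel in the frame of seat between -0.004 and 0.003 m and angle between the y axis of wheel and the y axis of seat, either way round below 0.05 rad and linear speed of wheel below 0.02 m/s and angular speed of wheel below 0.2 rad/s and contact force between the fingers and wheel below 0.1 N and distance of speaker_ring from where it was at the start of the episode below 0.03 m); the robot touches nothing.
It fails at once if the wheel is wrenched or knocked on the hook or the stand (over 20 N) (contact force between wheel and rack above 20 N).
It fails at once if the wheel is knocked or forced on the polisher (over 20 N) (contact force between wheel and polisher above 20 N).
It fails at once if the wheel is lowered or dropped onto the bench (height (world z) of wheel below 0.077 m).
It fails at once if a bystander is moved by more than 30 mm (distance of any of speaker_ring, clamp_washer, spindle_nut, screwdriver, pliers from where it was at the start of the episode above 0.03 m).
It also fails if it takes over 64 s, if anything falls off the work surface, if the arm or the gripper's body presses on something with over 40 N, if the wrist force passes 120 N, or if a joint passes its speed limit or range.

## Robot

A 6-joint arm with a two-finger parallel gripper is mounted at the origin on the work surface. World frame = base frame: x ahead of the robot, y to its left, z up, the work surface at z = 0. Lengths are in mm, angles in rad, forces in N, time in s.
With the tool pointing down it reaches from about 275 to 750 mm from the base axis. Payload 10.2 kg.
Tool frame: the origin (TCP) lies at the very end of the fingers, on their centre line; the grasp point (between the pads) lies 19 mm behind it; y points along the fingers, x is the direction in which the jaws open and shut, and the axes are right-handed (so a half turn about y gives the same grasp; the last joint's range is limited). The gripper opens to 85 mm and grips with 20 to 120 N. Pads are 22 mm wide; open, the fingers measure 114 mm over their backs; the gripper's body (76 mm by 85 mm) begins 54 mm behind the grasp point. The pads swing forward as they close: fully open they stand 13 mm farther back than shut.
Start: joints at [-1.565, 0.313, 1.498, -0, 1.331, -0.223], TCP at [119.061, -511.327, 231.294] pointing down, gripper open.
Joint ranges: [-2.94, 2.94], [-0.97, 2.17], [0.19, 2.56], [-1.23, 4.37], [0.02, 3.11], [-2.88, 2.88]. Speed limits (rad/s): [2.39, 2.39, 3.01, 3.14, 3.14, 3.14].

## Interface

Orientations are given as a unit quaternion [w, x, y, z].
In Python, from rig import telemetry, imaging, ctrl gives the robot as it stands.
- The arm moves only by the shell command python3 -m handwheel 'ROWS' [FORCE]. ROWS is JSON, a list of rows, each an object with "delta_pos": the shift along the tool's x, y, z in cm, a list of three; "twist": the turn, a rotation vector about the tool's x, y, z in rad, a list of three; "jaw": the opening, from 0 (shut) to 1 (fully open). A call has exactly 10 rows; each row is the pose to reach, as a shift and turn from the pose commanded when the call began, along the tool's axes at that moment; what a row does not reach only later rows make up. A row lasts 1/12 s, in which the tool goes at most 41.7 mm and 7.16 degrees, less where a joint would pass 70% of its speed; a pose out of reach is approached as far as the arm can. A call with a gripper value outside its range is refused whole. The fingers move at their own pace and stop on an object; FORCE is the grip in N (left out, the last holds). Time passes only in rows, so rows that repeat a pose let the fingers close, or fill a call up. It gives the time, the measured TCP pose, the force and the opening at its end, in the units of the state.
- telemetry.sense(): the state, without advancing time (a new reading comes with each control period).
- imaging.capture(name): name is "scene" or "top"; returns a dict with "frame" (384x512x3 uint8, red, green, blue), "z_map" (384x512 float32, mm along the optical axis (not along the pixel's ray), 0 where there is no reading), "fx", "fy", "cx", "cy" (pixels), "rvec" (rotation vector, rad) and "tvec" (3), from world to camera coordinates, as OpenCV has them. Camera axes: x right, y down, z forward; pixel columns grow to the right and rows downward; lengths in mm; the calibration is good to about 2 mm. A picture is of the moment at which its call begins.
- ctrl.finish_job(): hands the job in, once; it reports no verdict.
The state is a dict: "time_s": time; "joints": joint angles; "dq": joint speeds; "tau": joint torques, N m; "eef_pos": TCP position; "ee_rot": TCP orientation; "force": force on the tool from outside, world axes, zero at the start; "wrist_torque": the same for the moment, N m; "grip_width": opening from 0.0 (shut) to 1.0 (fully open).
Only numpy, scipy, OpenCV 4.12 (cv2) and the standard library are available. Lean on these libraries where they do the work, as an engineer would, in place of code of your own. Each camera call takes 0.05 s, during which the arm holds its last target.

## Working session

There is one attempt and no reset: what is moved stays moved. The work goes in short steps, Python scripts to look and compute and a shell command to move; the robot and the scene stay as the last step left them, time stands still between calls to the robot, and variables do not carry over. Pictures are saved under pics/ and viewed, and the job is handed in when it is done.

```bash
ls; mkdir -p pics; cat > h.py <<'E'
import numpy as np, cv2
from rig import telemetry, imaging, ctrl
def cap(n,fn=None):
    c=imaging.capture(n)
    np.savez(''+n+'.npz',**{k:np.array(v) for k,v in c.items()})
    if fn: cv2.imwrite('pics/'+fn,cv2.cvtColor(c['frame'],cv2.COLOR_RGB2BGR))
    return c
def load(n):
    d=np.load(''+n+'.npz'); return {k:d[k] for k in d.files}
def world(c):
    R=cv2.Rodrigues(np.array(c['rvec'],float))[0]; t=np.array(c['tvec'],float).reshape(3)
    z=c['z_map'].astype(float); v,u=np.mgrid[:z.shape[0],:z.shape[1]]
    P=np.stack([(u-c['cx'])/c['fx']*z,(v-c['cy'])/c['fy']*z,z],-1)
    W=(P-t)@R; W[z<=0]=np.nan; return W
def proj(c,p):
    q,_=cv2.projectPoints(np.array(p,float).reshape(-1,3),np.array(c['rvec'],float),np.array(c['tvec'],float),np.array([[c['fx'],0,c['cx']],[0,c['fy'],c['cy']],[0,0,1]],float),None); return q[:,0]
E
python3 - <<'E'
from h import *
print(telemetry.sense())
for n in('scene','top'):
    c=cap(n,n+'0.png'); R=cv2.Rodrigues(np.array(c['rvec'],float))[0]; print(n,c['fx'],c['cx'],c['cy'],-R.T@np.array(c['tvec']).reshape(3),R)
E
```

```text
pics
{'time_s': 0.0, 'joints': array([-1.56540342e+00,  3.13461347e-01,  1.49841178e+00, -5.67664040e-06,
        1.33098926e+00, -2.23422278e-01]), 'dq': array([-0.00098552,  0.00209518,  0.00121334,  0.00036936, -0.00177444,
        0.00052619]), 'tau': array([ 4.55157738e-05, -4.12265217e+01, -2.59744781e+01, -2.02791716e-04,
        4.19409393e-03,  1.56622001e-06]), 'eef_pos': array([ 119.05646952, -511.07110337,  230.73879105]), 'ee_rot': array([ 0.55415943, -0.5534617 ,  0.43993428, -0.43936921]), 'force': array([-0.1769738 ,  0.18270314, -0.2038588 ]), 'wrist_torque': array([-0.04538545, -0.00369837, -0.00577987]), 'grip_width': 0.9998222709641948}
scene 389.9746270636574 255.7214811070582 189.77144095336115 [920.08773188 475.58176742 687.33904504] [[-0.71876871  0.69491783 -0.02146533]
 [ 0.51811784  0.51480244 -0.68303174]
 [-0.46360053 -0.50206341 -0.7300732 ]]
top 455.07706817480965 247.78668690761685 183.93791614758058 [ 327.22825338   57.88554203 1273.62795258] [[ 0.02183965 -0.99975347 -0.00400392]
 [-0.98558968 -0.02085796 -0.16786283]
 [ 0.16773794  0.00761229 -0.98580223]]
```

View pics/scene0.png

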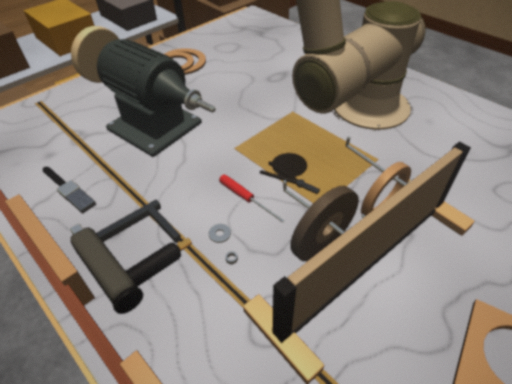

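View pics/top0.png

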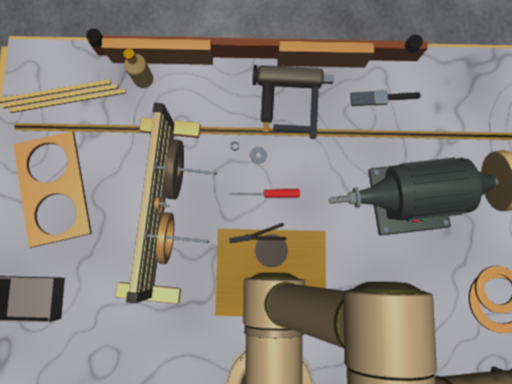

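The wheel hangs on the hook farther in +x (top view about 173,168), with the speaker ring at (165,238). The polisher's spindle tip is at about (332,200) in the top view. Next I'll measure all three.

```bash
python3 - <<'E'
from h import *
c=load('top'); W=world(c)
# board top
def dump(m,name):
    P=W[m]; print(name,len(P),P.min(0).round(),P.max(0).round(),np.median(P,0).round(1)); return P
u0,u1,v0,v1=120,215,100,305
reg=np.zeros(W.shape[:2],bool); reg[v0:v1,u0:u1]=1
P=dump(reg&(W[...,2]>182)&(W[...,2]<194),'board top')
xy=P[:,:2].astype(np.float32); print(cv2.minAreaRect(xy)); print(cv2.fitLine(xy,cv2.DIST_HUBER,0,.01,.01).ravel(), np.median(P[:,2]))
# spindle
reg[:]=0; reg[185:215,320:400]=1
s=reg&(W[...,2]>150)
for x in range(325,400,5):
    col=s[:,x]
    if col.any(): q=W[:,x][col]; print(x,len(q),q[np.argmax(q[:,2])].round(1), np.median(q,0).round(1))
for n in('scene','top'):
    f=load(n)['frame']
    sub = f[90:350,180:480] if n=='scene' else f[90:310,110:230]
    k=2.6 if n=='scene' else 2.7
    cv2.imwrite(f'pics/z_{n}.png',cv2.cvtColor(cv2.resize(sub,None,fx=k,fy=k if n=='top' else 2.3,interpolation=cv2.INTER_CUBIC),cv2.COLOR_RGB2BGR))
f=load('scene')['frame'][30:160,90:230]
cv2.imwrite('pics/z_pol.png',cv2.cvtColor(cv2.resize(f,None,fx=4,fy=4,interpolation=cv2.INTER_CUBIC),cv2.COLOR_RGB2BGR))
E
```

```text
board top 1926 [228. 149. 182.] [715. 345. 194.] [445.6 309.7 189.3]
((465.81951904296875, 239.80252075195312), (174.27049255371094, 487.91998291015625), 85.54259490966797)
[ 9.9711454e-01 -7.5911641e-02  4.6297815e+02  3.1109686e+02] 189.30267455840684
330 6 [ 481.3 -134.5  174.6] [ 480.1 -134.9  172.2]
335 7 [ 481.4 -146.5  175.9] [ 481.4 -146.7  174.4]
340 6 [ 481.5 -158.5  176.5] [ 482.8 -159.1  173.5]
345 7 [ 489.2 -170.7  176.4] [ 484.4 -171.3  174.1]
350 12 [ 490.5 -181.   185.3] [ 485.  -182.3  178.9]
355 20 [ 502.9 -193.1  186. ] [ 487.7 -194.1  180.2]
360 14 [ 478.4 -204.   188.8] [ 488.3 -206.   181.3]
365 16 [ 493.6 -216.9  186.6] [ 490.5 -218.3  180.2]
370 17 [ 495.9 -228.3  189.2] [ 491.8 -229.5  184.1]
375 20 [ 490.7 -239.2  192.8] [ 492.  -241.1  185.8]
380 22 [ 499.6 -249.4  199.6] [ 489.8 -251.4  192.3]
385 24 [ 504.2 -260.8  202.1] [ 486.8 -262.2  196.7]
390 25 [ 512.9 -270.7  209.3] [ 485.7 -273.   200.9]
395 30 [ 503.2 -281.5  211.6] [ 479.  -283.5  205.2]
```

View pics/z_scene.png

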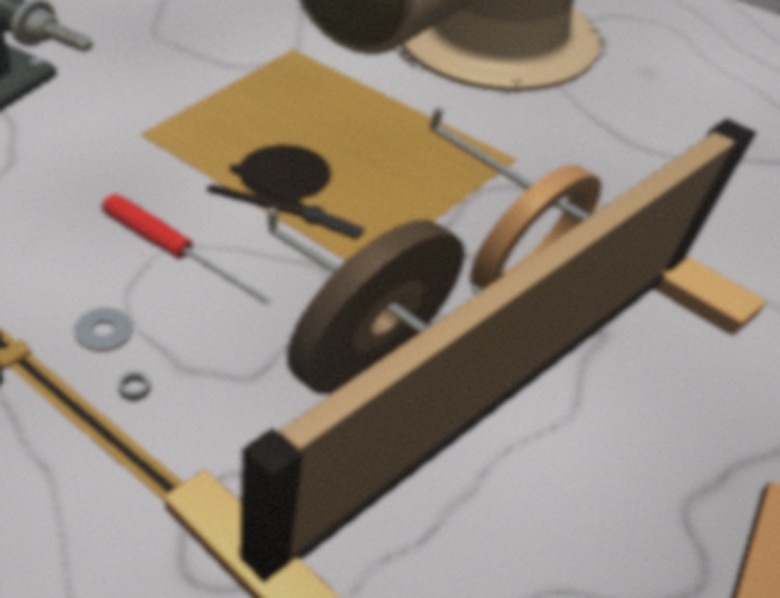

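View pics/z_top.png

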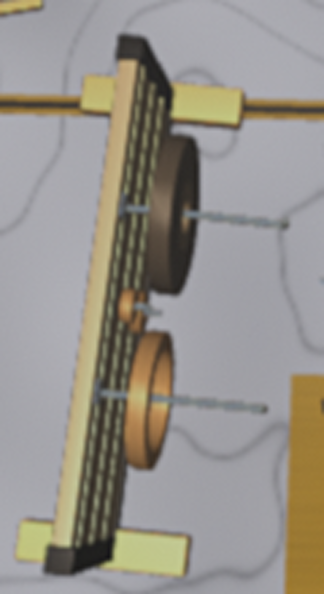

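View pics/z_pol.png

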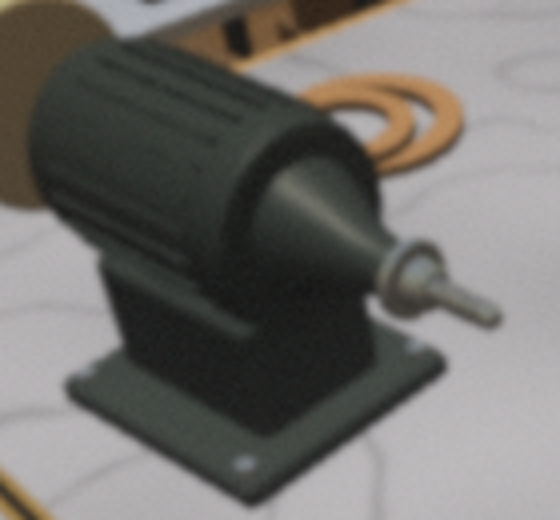

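```bash
cat > fit1.py <<'E'
from h import *
from scipy.optimize import least_squares
top=load('top'); sc=load('scene'); Wt=world(top); Ws=world(sc)
# rack top edge in both
def rackfit(W,name):
    m=(abs(W[...,2]-188)<8)&(W[...,0]>240)&(W[...,0]<690)&(abs(W[...,1]-(311-.076*(W[...,0]-463)))<30)
    P=W[m]
    for _ in range(3):
        l=cv2.fitLine(P[:,:2].astype(np.float32),cv2.DIST_HUBER,0,.01,.01).ravel()
        d=(P[:,:2]-l[2:])@np.array([-l[1],l[0]]); P=P[abs(d)<12]
    a=(P[:,:2]-l[2:])@l[:2]
    print(name,l,'yaw',np.arctan2(l[1],l[0]),'z',np.median(P[:,2]),'d',np.percentile(d,[2,50,98]),'a',np.percentile(a,[0.5,99.5]),len(P))
    return l
rackfit(Wt,'top'); rackfit(Ws,'scene')
# wheel colour points
for c,W,name,box in((top,Wt,'top',(155,190,130,205)),(sc,Ws,'scene',(285,365,180,265))):
    u0,u1,v0,v1=box; m=np.zeros(W.shape[:2],bool); m[v0:v1,u0:u1]=1
    f=c['frame'].astype(int); 
    m&=(f.sum(2)<260)&(W[...,2]>40)
    P=W[m]; print(name,len(P),np.percentile(P,[1,50,99],axis=0).round(1))
E
python3 fit1.py
```

```text
top [ 9.9698609e-01 -7.7580765e-02  4.5766064e+02  3.1283292e+02] yaw -0.077658795 z 189.4646609998038 d [-8.39880740e+00 -3.67701768e-03  9.93242693e+00] a [-216.31562394  229.54733896] 1562
scene [ 9.9700439e-01 -7.7345245e-02  4.9768100e+02  3.1202460e+02] yaw -0.07742257 z 186.90263698298742 d [-9.89847483e+00 -9.24620029e-03  7.63884833e+00] a [-256.19679863  191.36783987] 2519
top 1238 [[478.4 237.   46.5]
 [554.1 251.6 165.3]
 [664.1 302.2 229.8]]
scene 3481 [[449.1 240.1  77. ]
 [566.9 260.1 170.4]
 [627.3 317.6 227.7]]
```

```bash
cat > fit2.py <<'E'
from h import *
from scipy.optimize import least_squares
def sdf_annulus(q,ro,ri,h):  # q local, axis y
    r=np.hypot(q[:,0],q[:,2]); d=np.stack([np.maximum(r-ro,ri-r),abs(q[:,1])-h],1)
    return np.minimum(d.max(1),0)+np.hypot(*np.maximum(d,0).T)
def fitdisc(W,f,guess,yaw,ro,ri,h,mask,freeyaw=True):
    def loc(P,p): 
        y=p[3]; R=np.array([[np.cos(y),-np.sin(y),0],[np.sin(y),np.cos(y),0],[0,0,1]]); return (P-p[:3])@R
    p=np.r_[guess,yaw]
    P0=W[mask&np.isfinite(W[...,0])]
    for it in range(4):
        P=P0[abs(sdf_annulus(loc(P0,p),ro,ri,h))<(25,12,8,7)[it]]
        g=(lambda x:sdf_annulus(loc(P,x),ro,ri,h)) if freeyaw else (lambda x:sdf_annulus(loc(P,np.r_[x[:3],yaw]),ro,ri,h))
        s=least_squares(g,p,loss='soft_l1',f_scale=2.); p=s.x
    if not freeyaw:p[3]=yaw
    return p,len(P),np.sqrt(np.mean(g(p)**2))
if __name__=='__main__':
  for n in('top','scene'):
    c=load(n);W=world(c);f=c['frame'].astype(int)
    dark=(f.sum(2)<300)
    for fy in(True,False):
        print(n,fitdisc(W,f,[560,262,155],-.0776,75,16,10,dark&(W[...,2]>30)&(W[...,0]>460)&(W[...,0]<660)&(W[...,1]<300),fy))
    br=(f[...,0]-f[...,2]>40)
    print(n,'ring',fitdisc(W,f,[395,280,120],-.0776,65,48,9,br&(W[...,2]>30)&(W[...,0]>300)&(W[...,0]<465)&(W[...,1]<305),True))
E
python3 fit2.py
```

```text
top (array([ 5.51821126e+02,  2.51811045e+02,  1.55381589e+02, -7.68424468e-02]), 865, np.float64(1.088269335038733))
top (array([ 5.51821498e+02,  2.51809403e+02,  1.55381622e+02, -7.76000000e-02]), 865, np.float64(1.0884544008868697))
top ring (array([ 3.83011510e+02,  2.71672635e+02,  1.23694289e+02, -7.37677859e-02]), 601, np.float64(1.6018035196482368))
scene (array([ 5.55296988e+02,  2.70238877e+02,  1.53029767e+02, -8.23702004e-02]), 2297, np.float64(1.7521470845710636))
scene (array([ 5.55120399e+02,  2.70239997e+02,  1.53044959e+02, -7.76000000e-02]), 2290, np.float64(1.7393608717591529))
scene ring (array([ 3.83774597e+02,  2.70142753e+02,  1.20830492e+02, -8.19814744e-02]), 641, np.float64(1.080650569483211))
```

```bash
python3 - <<'E'
from h import *
for n in('top','scene'):
    c=load(n);W=world(c);f=c['frame'].astype(int)
    m=(f.sum(2)<300)&(W[...,2]>30)&(W[...,0]>460)&(W[...,0]<660)&(W[...,1]<310)&(W[...,1]>200)
    P=W[m]; a=-.0776
    q=(P-[553,255,154]); y=-np.sin(a)*q[:,0]+np.cos(a)*q[:,1]; x=np.cos(a)*q[:,0]+np.sin(a)*q[:,1]; r=np.hypot(x,q[:,2])
    H,_,_=np.histogram2d(r,y,bins=[np.arange(0,100,8),np.arange(-40,60,5)]); print(n,'y from -40 step5'); print(H.astype(int))
E
cat > x.py <<'E'
E
python3 - <<'E'
import sys; sys.path.insert(0,'.')
from h import *; from fit2 import *
for n in('top','scene'):
    c=load(n);W=world(c);f=c['frame'].astype(int)
    dark=(f.sum(2)<300)
    for g in(245,255,265):
        print(n,fitdisc(W,f,[553,g,154],-.0776,75,16,10,dark&(W[...,2]>90)&(W[...,0]>460)&(W[...,0]<660)&(W[...,1]<295),False))
E
```

```text
top y from -40 step5
[[  0   0   0   0   0   0   0   0   0   0   0   0   0   0   0   3   0   0
    0]
 [  0   0   0   1   0  11   4   0   0   0   0   0   0   0   0   6   3   0
    0]
 [  0   0   0   0   1  24   0   0   0   0   0   0   0   1   1   6  26   0
    0]
 [  0   0   0   0   0  31   0   0   0   0   0   0   0   0   0   2  38   0
    0]
 [  0   0   0   0   0  54   0   0   0   0   0   0   0   0   0   1  38   0
    0]
 [  0   0   0   0   0  60   0   0   0   0   0   0   0   0   0   0  49   0
    0]
 [  0   0   0   0   0  78   0   0   0   0   0   0   0   0   0   0  49   0
    0]
 [  0   0   0   0   0  79   0   0   0   0   0   0   0   0   0   0  54   0
    0]
 [  0   0   0   0   0  86   0   1   0   0   0   0   0   0   0   0  50   0
    0]
 [  0   0   0   0   0  98 102  97 104  29   0   0   0   3   4   5  78   0
    0]
 [  0   0   0   0   0   3   0   2   2   0   0   1   0   5   0   2  51   0
    0]
 [  0   0   0   0   0   0   0   0   0   0   0   1   0   4   4   0  60   0
    0]]
scene y from -40 step5
[[  0   0   0   0   0   0   0   0   0   0   0   0   0   0   0   0   0   0
    0]
 [
[... 910 characters left out ...]
266e+02,  2.51806473e+02,  1.55381623e+02, -7.76000000e-02]), 860, np.float64(1.0911385239183198))
top (array([ 5.51821380e+02,  2.51806464e+02,  1.55381663e+02, -7.76000000e-02]), 860, np.float64(1.0911380486201514))
top (array([ 5.51821266e+02,  2.51806474e+02,  1.55381622e+02, -7.76000000e-02]), 860, np.float64(1.091138527920448))
scene (array([ 5.52576147e+02,  2.50702533e+02,  1.52745397e+02, -7.76000000e-02]), 2798, np.float64(0.6240600455480387))
scene (array([ 5.52576142e+02,  2.50702534e+02,  1.52745400e+02, -7.76000000e-02]), 2798, np.float64(0.6240600573245859))
scene (array([ 5.55120542e+02,  2.70239987e+02,  1.53044843e+02, -7.76000000e-02]), 2290, np.float64(1.739360985824668))
```

```bash
cat > fit3.py <<'E'
from h import *
from scipy.optimize import least_squares
prof=[(0,25),(0,15),(12,15),(16,11.8),(16,8),(60,8),(64,5.5),(64,0)]
def seg(q,a,b):
    a,b=np.array(a,float),np.array(b,float); t=np.clip(((q-a)@(b-a))/((b-a)@(b-a)),0,1); return np.linalg.norm(q-a-t[:,None]*(b-a),axis=1)
def dist(P,p):
    x,y,z,a=p; q=P-[x,y,z]; ly=-np.sin(a)*q[:,0]+np.cos(a)*q[:,1]; lx=np.cos(a)*q[:,0]+np.sin(a)*q[:,1]
    r=np.hypot(lx,q[:,2]); s=np.stack([ly,r],1)
    return np.min([seg(s,prof[i],prof[i+1]) for i in range(len(prof)-1)]+[seg(s,(0,25),(-6,25))],axis=0), s
def fit(W,p,z=None):
    P0=W[np.isfinite(W[...,0])]
    P0=P0[(abs(P0[:,0]-485)<45)&(P0[:,1]>-215)&(P0[:,1]<-110)&(P0[:,2]>135)&(P0[:,2]<200)]
    for it in range(6):
        d,s=dist(P0,p); P=P0[(d<(12,8,6,4,4,4)[it])&(s[:,0]>-4)]
        r=least_squares(lambda x:dist(P,x)[0],p,loss='soft_l1',f_scale=1.); p=r.x
    return p,len(P),np.sqrt(np.mean(dist(P,p)[0]**2))
if __name__=='__main__':
  for n in('top','scene'):
    W=world(load(n))
    for y in(-205,-200,-193,-186): print(n,fit(W,np.array([485,y,165,.08])))
E
python3 fit3.py
python3 - <<'E'
from h import *
for n in('top','scene'):
    W=world(load(n)); a=.09;P=W[np.isfinite(W[...,0])]
    q=P-[486,-195,165]; y=-np.sin(a)*q[:,0]+np.cos(a)*q[:,1]; x=np.cos(a)*q[:,0]+np.sin(a)*q[:,1]; r=np.hypot(x,q[:,2])
    m=(r<40)&(abs(y)<80); H,_,_=np.histogram2d(y[m],r[m],bins=[np.arange(-40,80,4),np.arange(0,40,3)]); print(n);print(H.astype(int))
E
```

```text
top (array([ 4.88995382e+02, -1.95116779e+02,  1.67260413e+02,  1.39122352e-01]), 287, np.float64(1.2661912376200626))
top (array([ 4.88995382e+02, -1.95116779e+02,  1.67260413e+02,  1.39122352e-01]), 287, np.float64(1.2661912376750093))
top (array([ 4.88995382e+02, -1.95116779e+02,  1.67260413e+02,  1.39122352e-01]), 287, np.float64(1.2661912376810516))
top (array([ 4.88995382e+02, -1.95116779e+02,  1.67260413e+02,  1.39122352e-01]), 287, np.float64(1.2661912376787838))
scene (array([ 4.90167062e+02, -1.96385945e+02,  1.64950624e+02,  1.40399432e-01]), 370, np.float64(0.9895500552405844))
scene (array([ 4.90167062e+02, -1.96385945e+02,  1.64950624e+02,  1.40399432e-01]), 370, np.float64(0.9895500552447937))
scene (array([ 4.90167062e+02, -1.96385945e+02,  1.64950624e+02,  1.40399432e-01]), 370, np.float64(0.9895500552399382))
scene (array([ 4.90167062e+02, -1.96385945e+02,  1.64950624e+02,  1.40399432e-01]), 370, np.float64(0.9895500552398587))
top
[[ 0  0  0  0  1  5  4  8  9  3  0  0  0]
 [ 0  0  0  0  0  4  5 10  8  0  0  0  0]
 [ 0  0  0  0  0  7  8  9  4  0  0  0  0]
 [ 0  0  0
[... 1607 characters left out ...]
 5 15  5  0  0  0  0  0  0]
 [ 0  0  6 11 12 13  1  0  0  0  0  0  0]
 [ 0  0  1  5  2  1  0  0  0  0  0  0  0]
 [ 0  0  4  6  1  0  0  0  0  0  0  0  0]
 [ 0  0  2  6  0  0  0  0  0  0  0  0  0]
 [ 0  0  3  7  1  0  0  0  0  0  0  0  0]
 [ 0  0  4  6  0  0  0  0  0  0  0  0  0]
 [ 0  0  3  8  1  0  0  0  0  0  0  0  0]
 [ 0  0  6  3  0  0  0  0  0  0  0  0  0]
 [ 0  0  4  6  0  0  0  0  0  0  0  0  0]
 [ 0  0  4  6  0  0  0  0  0  0  0  0  0]
 [ 0  0  7  4  0  0  0  0  0  0  0  0  0]
 [ 0  3  9  3  1  0  0  0  0  0  0  0  0]
 [ 3  6  3  0  0  0  0  0  0  0  0  0  0]
 [ 0  1  0  0  0  0  0  0  0  0  0  0  0]
 [ 0  0  0  0  0  0  0  0  0  0  0  0  0]
 [ 0  0  0  0  0  0  0  0  0  0  0  0  0]]
```

```bash
python3 - <<'E'
from h import *
a=-.0776
for n,c0 in(('top',(551.8,251.8)),('scene',(552.6,250.7))):
    W=world(load(n)); P=W[np.isfinite(W[...,0])]
    q=P-[c0[0],c0[1],0]; y=-np.sin(a)*q[:,0]+np.cos(a)*q[:,1]; x=np.cos(a)*q[:,0]+np.sin(a)*q[:,1]
    m=(abs(x)<8)&(q[:,2]>135)&(q[:,2]<215)&(y<48)&(y>-125)
    print(n)
    for y0 in range(-124,48,6):
        k=m&(y>=y0)&(y<y0+6)
        if k.any(): print(y0,k.sum(),'x',np.median(x[k]).round(1),'z',np.percentile(q[k,2],[0,50,90,100]).round(1))
s=telemetry.sense(); from scipy.spatial.transform import Rotation as R
w,xx,yy,zz=s['ee_rot']; M=R.from_quat([xx,yy,zz,w]).as_matrix(); print(M.round(4)); 
E
```

```text
top
-112 4 x -0.6 z [165.5 178.2 179.8 180. ]
-106 7 x -1.9 z [165.2 178.  184.3 184.9]
-100 6 x 0.1 z [158.4 161.5 163.5 165.2]
-94 9 x -0.5 z [161.6 163.7 165.2 166.1]
-88 6 x -1.6 z [155.9 162.  165.8 166.8]
-82 7 x -0.5 z [160.1 165.5 168.1 169.1]
-76 7 x 0.0 z [160.1 164.8 166.9 168. ]
-70 6 x -0.7 z [163.3 164.2 166.  167. ]
-64 7 x -0.9 z [163.8 166.6 167.7 167.8]
-58 6 x 0.2 z [166.  167.7 170.5 171.9]
-52 8 x -0.5 z [164.7 168.1 169.9 170.4]
-46 6 x -1.3 z [166.5 170.2 172.6 173.2]
-40 4 x -0.4 z [167.3 168.5 171.5 172.4]
-34 9 x -0.1 z [163.5 168.8 170.4 171.5]
-28 7 x -1.0 z [167.1 168.4 171.5 172.4]
-22 7 x -0.7 z [163.9 169.6 172.4 174.2]
-16 21 x -1.1 z [168.  180.1 203.4 207.6]
-10 20 x -2.1 z [135.7 144.9 208.9 214.6]
20 6 x -1.1 z [171.7 172.8 173.4 173.7]
26 6 x -1.6 z [169.6 172.1 173.5 174.4]
32 6 x -1.2 z [172.1 173.6 176.3 176.3]
38 22 x 0.0 z [154.1 173.2 180.6 185.6]
44 14 x -2.0 z [180.2 186.1 192.5 193.6]
scene
-112 1 x 1.8 z [180.2 180.2 180.2 180.2]
-106 35 x 2.6 z [156.1 168.7 179.  180. ]
-100 11 x 2.6 z [154.8 160.3 162.6 163.4]
-94 11 x 2.4 z [157.1 16
[... 155 characters left out ...]
[161.8 163.1 164.7 165.5]
-64 11 x 2.3 z [160.  163.4 165.2 166.2]
-58 12 x 1.9 z [161.1 164.6 166.  166.2]
-52 11 x 2.9 z [164.6 165.2 166.8 167. ]
-46 13 x 1.9 z [161.9 165.9 166.1 166.3]
-40 2 x 2.1 z [165.1 165.9 166.6 166.8]
-4 11 x -3.7 z [136.9 139.  139.8 140.7]
2 27 x -1.2 z [136.1 138.6 140.3 141.8]
8 132 x -0.2 z [135.  186.5 210.1 214.4]
14 16 x 2.1 z [162.7 168.2 169.6 170.1]
20 13 x 2.5 z [166.2 169.3 170.1 170.6]
26 15 x 2.5 z [165.3 168.5 168.9 170.1]
32 15 x 1.2 z [165.8 168.1 170.1 170.8]
38 4 x 2.8 z [166.4 179.9 180.6 180.8]
44 10 x -0.2 z [181.2 185.9 187.  187.8]
[[ 2.268e-01 -0.000e+00  9.739e-01]
 [-9.739e-01  1.200e-03  2.268e-01]
 [-1.100e-03 -1.000e+00  2.000e-04]]
```

The depth fits agree between the two cameras:
- **Wheel:** centre about (552, 251, 153.5).
- **Hook:** its outer part is bent down by about 8 mm, so the bar top at the leg is near 162 and the tip near 181.
- **Seat:** about (489.6, -195.8, 165.5), yaw 0.140.

Now I'll work out the approach.

```bash
cat > d.py <<'E'
import sys
from h import *
from scipy.spatial.transform import Rotation as R
# usage: d.py x y z yaw(of object axis; tool x = -axis)   -> delta_pos cm, twist
def rot(s): w,x,y,z=s['ee_rot']; return R.from_quat([x,y,z,w])
def tgt(yaw):
    X=np.array([np.sin(yaw),-np.cos(yaw),0]); Y=np.array([0,0,-1.]); return R.from_matrix(np.stack([X,Y,np.cross(X,Y)],1))
if __name__=='__main__':
    s=telemetry.sense(); x,y,z,yaw=map(float,sys.argv[1:])
    r=rot(s); print('t',s['time_s'],'pos',s['eef_pos'].round(2),'F',s['force'].round(2),'T',s['wrist_torque'].round(2),'g',round(s['grip_width'],3),'q',s['joints'].round(2))
    print('dpos cm',(r.inv().apply(np.array([x,y,z])-s['eef_pos'])/10).round(3),'twist',(r.inv()*tgt(yaw)).as_rotvec().round(4))
E
python3 d.py 552.2 251.3 300 -0.0776; python3 d.py 335 -130 300 -0.0776
```

```text
t 0.1 pos [ 119.06 -511.09  230.79] F [ 0.18 -0.35  0.09] T [0.01 0.   0.02] g 1.0 q [-1.57  0.31  1.5  -0.    1.33 -0.22]
dpos cm [-64.434  -6.834  59.48 ] twist [-1.000e-04  3.064e-01 -1.200e-03]
t 0.1 pos [ 119.06 -511.09  230.79] F [ 0.18 -0.35  0.09] T [0.01 0.   0.02] g 1.0 q [-1.57  0.31  1.5  -0.    1.33 -0.22]
dpos cm [-32.225  -6.878  29.677] twist [-1.000e-04  3.064e-01 -1.200e-03]
```

```bash
python3 -m handwheel '[{"delta_pos":[0,-3,0],"twist":[0,0,0],"jaw":0.6},{"delta_pos":[-3,-6.8,3],"twist":[0,0,0],"jaw":0.6},{"delta_pos":[-32.2,-6.8,29.7],"twist":[0,0.306,0],"jaw":0.6},{"delta_pos":[-32.2,-6.8,29.7],"twist":[0,0.306,0],"jaw":0.6},{"delta_pos":[-32.2,-6.8,29.7],"twist":[0,0.306,0],"jaw":0.6},{"delta_pos":[-32.2,-6.8,29.7],"twist":[0,0.306,0],"jaw":0.6},{"delta_pos":[-32.2,-6.8,29.7],"twist":[0,0.306,0],"jaw":0.6},{"delta_pos":[-32.2,-6.8,29.7],"twist":[0,0.306,0],"jaw":0.6},{"delta_pos":[-32.2,-6.8,29.7],"twist":[0,0.306,0],"jaw":0.6},{"delta_pos":[-32.2,-6.8,29.7],"twist":[0,0.306,0],"jaw":0.6}]' 40; python3 d.py 552.2 251.3 300 -0.0776
```

```text
time_s: 0.93
eef_pos: [299.3, -192.7, 297.4]
ee_rot: [-0.48, 0.48, -0.519, 0.519]
force: [1.8, -0.7, 0.4]
grip_width: 0.597
t 0.9333 pos [ 299.33 -192.69  297.44] F [ 1.79 -0.71  0.45] T [-0.05  0.01 -0.06] g 0.597 q [-0.9  -0.12  1.81  0.    1.46  0.74]
dpos cm [-46.233  -0.256  21.754] twist [-0.0001 -0.0003  0.    ]
```

```bash
python3 -m handwheel '[{"delta_pos":[-46.2,-0.2,21.7],"twist":[0,0,0],"jaw":0.6},{"delta_pos":[-46.2,-0.2,21.7],"twist":[0,0,0],"jaw":0.6},{"delta_pos":[-46.2,-0.2,21.7],"twist":[0,0,0],"jaw":0.6},{"delta_pos":[-46.2,-0.2,21.7],"twist":[0,0,0],"jaw":0.6},{"delta_pos":[-46.2,-0.2,21.7],"twist":[0,0,0],"jaw":0.6},{"delta_pos":[-46.2,-0.2,21.7],"twist":[0,0,0],"jaw":0.6},{"delta_pos":[-46.2,-0.2,21.7],"twist":[0,0,0],"jaw":0.6},{"delta_pos":[-46.2,-0.2,21.7],"twist":[0,0,0],"jaw":0.6},{"delta_pos":[-46.2,-0.2,21.7],"twist":[0,0,0],"jaw":0.6},{"delta_pos":[-46.2,-0.2,21.7],"twist":[0,0,0],"jaw":0.6}]'; python3 d.py 552.2 251.3 300 -0.0776
```

```text
time_s: 1.77
eef_pos: [505.2, 170.0, 298.7]
ee_rot: [0.48, -0.481, 0.519, -0.519]
force: [0.1, -1.1, 0.8]
grip_width: 0.598
t 1.7667 pos [505.16 169.96 298.73] F [ 0.13 -1.05  0.82] T [-0.    0.01 -0.  ] g 0.598 q [ 0.1   0.29  1.35 -0.    1.5   1.75]
dpos cm [-8.47  -0.13   4.066] twist [0.0005 0.0009 0.0002]
```

```bash
python3 -m handwheel '[{"delta_pos":[-4.2,0,2],"twist":[0,0,0],"jaw":0.6},{"delta_pos":[-8,0,3.8],"twist":[0,0,0],"jaw":0.6},{"delta_pos":[-8,0,3.8],"twist":[0,0,0],"jaw":0.6},{"delta_pos":[-8,0,3.8],"twist":[0,0,0],"jaw":0.6},{"delta_pos":[-8,0,3.8],"twist":[0,0,0],"jaw":0.6},{"delta_pos":[-8,0,3.8],"twist":[0,0,0],"jaw":0.6},{"delta_pos":[-8,0,3.8],"twist":[0,0,0],"jaw":0.6},{"delta_pos":[-8,0,3.8],"twist":[0,0,0],"jaw":0.6},{"delta_pos":[-8,0,3.8],"twist":[0,0,0],"jaw":0.6},{"delta_pos":[-8,0,3.8],"twist":[0,0,0],"jaw":0.6}]'; python3 d.py 552.2 251.3 300 -0.0776
python3 - <<'E'
from h import *
cap('scene','s1.png');cap('top','t1.png')
E
```

```text
time_s: 2.6
eef_pos: [548.7, 244.1, 299.4]
ee_rot: [-0.48, 0.48, -0.519, 0.519]
force: [0.4, 0.4, -0.3]
grip_width: 0.601
t 2.6 pos [548.74 244.07 299.4 ] F [ 0.37  0.37 -0.26] T [-0.02  0.03  0.03] g 0.601 q [ 0.22  0.45  1.12 -0.    1.56  1.87]
dpos cm [-0.748 -0.06   0.289] twist [-0.0004 -0.0002 -0.0001]
```

View pics/s1.png

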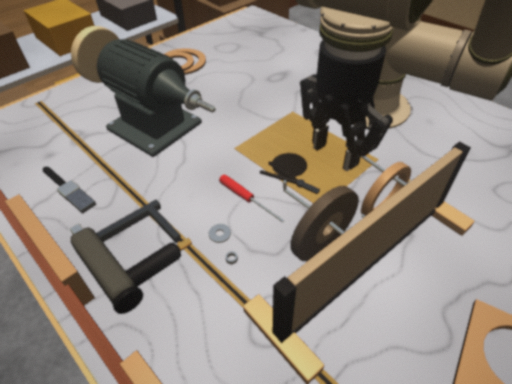

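```bash
python3 - <<'E'
from h import *
for n in('scene','top'): print(n,proj(load(n),[[548.7,244.1,299.4],[552,251,228]]).round(1))
f=load('top')['frame'][60:300,100:330]; cv2.imwrite('pics/t1z.png',cv2.cvtColor(cv2.resize(f,None,fx=2.5,fy=2.5),cv2.COLOR_RGB2BGR))
E
```

```text
scene [[333.8 158. ]
 [330.3 194.4]]
top [[167.  157.2]
 [169.5 162.7]]
```

View pics/t1z.png

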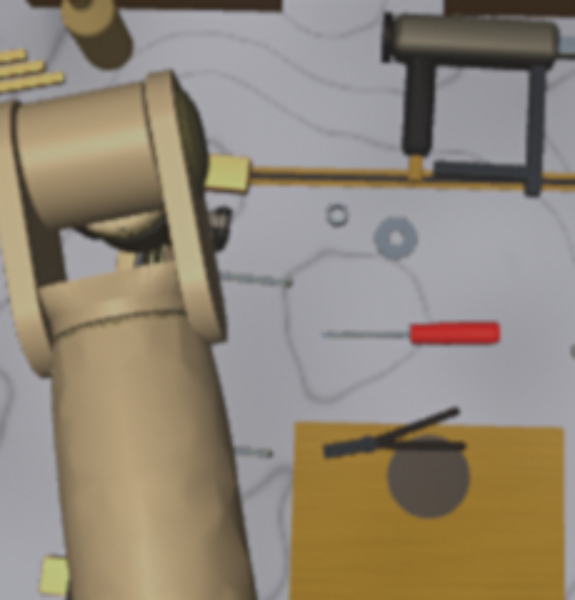

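```bash
python3 -m handwheel '[{"delta_pos":[-0.75,0,0.3],"twist":[0,0,0],"jaw":0.6},{"delta_pos":[-0.75,2,0.3],"twist":[0,0,0],"jaw":0.6},{"delta_pos":[-0.75,4,0.3],"twist":[0,0,0],"jaw":0.6},{"delta_pos":[-0.75,6,0.3],"twist":[0,0,0],"jaw":0.6},{"delta_pos":[-0.75,7.5,0.3],"twist":[0,0,0],"jaw":0.6},{"delta_pos":[-0.75,9,0.3],"twist":[0,0,0],"jaw":0.6},{"delta_pos":[-0.75,10,0.3],"twist":[0,0,0],"jaw":0.6},{"delta_pos":[-0.75,10.2,0.3],"twist":[0,0,0],"jaw":0.6},{"delta_pos":[-0.75,10.2,0.3],"twist":[0,0,0],"jaw":0.6},{"delta_pos":[-0.75,10.2,0.3],"twist":[0,0,0],"jaw":0.6}]'; python3 d.py 552.2 251.3 197 -0.0776
python3 - <<'E'
from h import *
c=cap('scene'); 
f=c['frame'][100:290,250:450]; cv2.imwrite('pics/s2.png',cv2.cvtColor(cv2.resize(f,None,fx=3,fy=3,interpolation=2),cv2.COLOR_RGB2BGR))
E
```

```text
time_s: 3.53
eef_pos: [552.8, 252.0, 197.9]
ee_rot: [-0.481, 0.48, -0.519, 0.519]
force: [-0.9, 0.8, -0.0]
grip_width: 0.603
t 3.5333 pos [552.8  251.98 197.93] F [-0.94  0.83 -0.03] T [ 0.02 -0.   -0.02] g 0.603 q [0.24 0.52 1.28 0.   1.34 1.88]
dpos cm [ 0.073  0.093 -0.054] twist [-0.0013  0.0005 -0.0004]
```

View pics/s2.png

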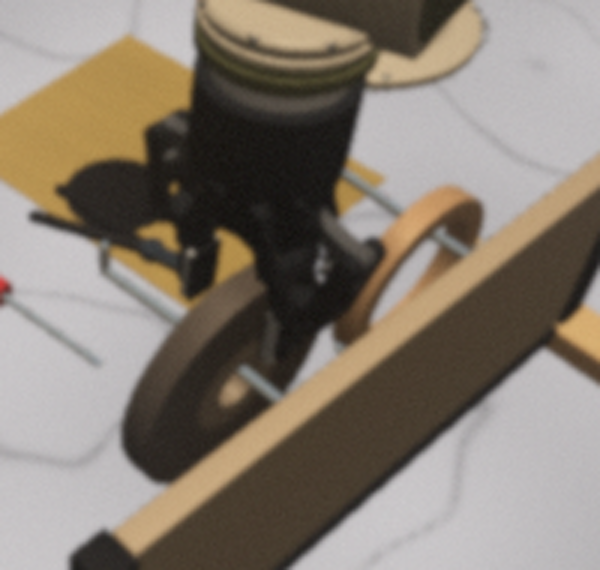

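```bash
python3 - <<'E'
from h import *
print((proj(load('scene'),[[552.8,252,198],[554.8,277,198],[550.8,227,198],[552,251,229],[551,241,229],[553,261,229]])-[250,100])*3)
E
```

```text
[[235.00554208 322.04358576]
 [269.46090676 349.15518234]
 [201.97202205 296.05078386]
 [241.18866752 282.05820951]
 [227.52766561 271.31436156]
 [255.09429193 292.99444356]]
```

```bash
python3 -m handwheel '[{"delta_pos":[0,0,0],"twist":[0,0,0],"jaw":0.45},{"delta_pos":[0,0,0],"twist":[0,0,0],"jaw":0.35},{"delta_pos":[0,0,0],"twist":[0,0,0],"jaw":0.3},{"delta_pos":[0,0,0],"twist":[0,0,0],"jaw":0.25},{"delta_pos":[0,0,0],"twist":[0,0,0],"jaw":0.2},{"delta_pos":[0,0,0],"twist":[0,0,0],"jaw":0.1},{"delta_pos":[0,0,0],"twist":[0,0,0],"jaw":0},{"delta_pos":[0,0,0],"twist":[0,0,0],"jaw":0},{"delta_pos":[0,0,0],"twist":[0,0,0],"jaw":0},{"delta_pos":[0,0,0],"twist":[0,0,0],"jaw":0}]' 60; python3 d.py 552.2 251.3 197 -0.0776
```

```text
time_s: 4.42
eef_pos: [552.5, 251.6, 197.4]
ee_rot: [-0.48, 0.48, -0.519, 0.519]
force: [-0.6, -2.9, 4.5]
grip_width: 0.227
t 4.4167 pos [552.49 251.64 197.41] F [-0.6  -2.89  4.5 ] T [-0.42  0.23  0.01] g 0.227 q [ 0.23  0.52  1.28 -0.    1.34  1.88]
dpos cm [ 0.036  0.041 -0.026] twist [-0.0005  0.0003  0.0001]
```

```bash
python3 -m handwheel '[{"delta_pos":[0,-0.1,0],"twist":[0,0,0],"jaw":0},{"delta_pos":[0,-0.2,0],"twist":[0,0,0],"jaw":0},{"delta_pos":[0,-0.3,0],"twist":[0,0,0],"jaw":0},{"delta_pos":[0,-0.4,0],"twist":[0,0,0],"jaw":0},{"delta_pos":[0,-0.5,0],"twist":[0,0,0],"jaw":0},{"delta_pos":[0,-0.6,0],"twist":[0,0,0],"jaw":0},{"delta_pos":[0,-0.7,0],"twist":[0,0,0],"jaw":0},{"delta_pos":[0,-0.8,0],"twist":[0,0,0],"jaw":0},{"delta_pos":[0,-0.8,0],"twist":[0,0,0],"jaw":0},{"delta_pos":[0,-0.8,0],"twist":[0,0,0],"jaw":0}]' 60; python3 d.py 552.2 251.3 205 -0.0776
```

```text
time_s: 5.25
eef_pos: [552.4, 251.8, 205.1]
ee_rot: [-0.48, 0.48, -0.519, 0.519]
force: [0.2, -0.6, -5.8]
grip_width: 0.224
t 5.25 pos [552.38 251.77 205.14] F [ 0.17 -0.65 -5.8 ] T [ 0.04 -0.01 -0.01] g 0.224 q [ 0.23  0.51  1.27 -0.    1.36  1.88]
dpos cm [ 0.049  0.014 -0.014] twist [-0.0001  0.0004 -0.    ]
```

```bash
python3 -m handwheel '[{"delta_pos":[0.5,0,0],"twist":[0,0,0],"jaw":0},{"delta_pos":[1.2,0,0],"twist":[0,0,0],"jaw":0},{"delta_pos":[2,0,0],"twist":[0,0,0],"jaw":0},{"delta_pos":[3,0,0],"twist":[0,0,0],"jaw":0},{"delta_pos":[4,0,0],"twist":[0,0,0],"jaw":0},{"delta_pos":[5,0,0],"twist":[0,0,0],"jaw":0},{"delta_pos":[6,0,0],"twist":[0,0,0],"jaw":0},{"delta_pos":[6.8,0,0],"twist":[0,0,0],"jaw":0},{"delta_pos":[7.5,0,0],"twist":[0,0,0],"jaw":0},{"delta_pos":[7.8,0,0],"twist":[0,0,0],"jaw":0}]' 60; python3 d.py 546.2 173.3 205 -0.0776
python3 - <<'E'
from h import *
c=cap('scene');t=cap('top') 
f=c['frame'][100:290,230:430]; cv2.imwrite('pics/s3.png',cv2.cvtColor(cv2.resize(f,None,fx=3,fy=3,interpolation=2),cv2.COLOR_RGB2BGR))
f=t['frame'][100:290,130:330]; cv2.imwrite('pics/t3.png',cv2.cvtColor(cv2.resize(f,None,fx=3,fy=3,interpolation=2),cv2.COLOR_RGB2BGR))
E
```

```text
time_s: 6.08
eef_pos: [546.4, 172.9, 205.2]
ee_rot: [-0.48, 0.48, -0.519, 0.519]
force: [0.3, -0.5, -5.0]
grip_width: 0.226
t 6.0833 pos [546.37 172.86 205.16] F [ 0.33 -0.48 -5.05] T [ 0.05 -0.02 -0.05] g 0.226 q [ 0.1   0.44  1.39 -0.    1.32  1.75]
dpos cm [-0.042  0.016 -0.02 ] twist [-0.0001 -0.0004  0.0002]
```

View pics/s3.png

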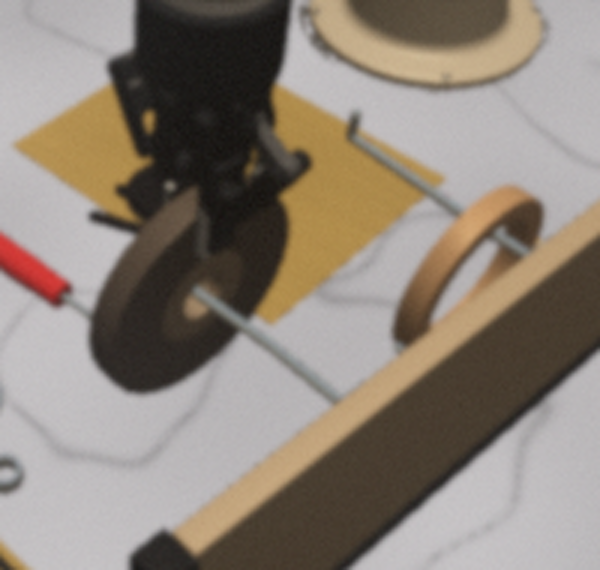

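View pics/t3.png

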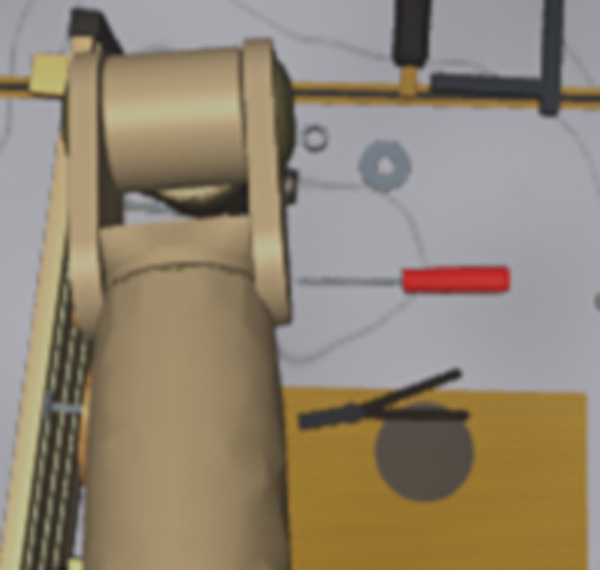

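```bash
cat > wf.py <<'E'
from h import *; from fit2 import *; import sys
s=telemetry.sense(); e=s['eef_pos']; yaw=float(sys.argv[1]); n=sys.argv[2] if len(sys.argv)>2 else 'scene'
c=cap(n); W=world(c); f=c['frame'].astype(int)
L=(W-[e[0],e[1],e[2]-44]); m=(f.sum(2)<330)&(np.linalg.norm(L,axis=2)<90)&(W[...,2]<e[2]-5)
for fy in(True,False):
    p,k,r=fitdisc(W,f,[e[0],e[1],e[2]-44],yaw,75,16,10,m,fy); print(p.round(3),k,round(r,2),'rel tcp',(p[:3]-e).round(2))
E
python3 wf.py -0.0776
```

```text
[ 5.46478e+02  1.72586e+02  1.61330e+02 -7.70000e-02] 1945 0.62 rel tcp [  0.06  -0.95 -43.84]
[ 5.46476e+02  1.72591e+02  1.61332e+02 -7.80000e-02] 1945 0.62 rel tcp [  0.06  -0.95 -43.84]
```

Wheel centre is at z = 161.3 and the leg-tip window, in scene-camera heights, is about 164 to 169. I'll lift 5.4 mm and then check the force.

```bash
python3 -m handwheel '[{"delta_pos":[0,-0.05,0],"twist":[0,0,0],"jaw":0},{"delta_pos":[0,-0.1,0],"twist":[0,0,0],"jaw":0},{"delta_pos":[0,-0.2,0],"twist":[0,0,0],"jaw":0},{"delta_pos":[0,-0.3,0],"twist":[0,0,0],"jaw":0},{"delta_pos":[0,-0.4,0],"twist":[0,0,0],"jaw":0},{"delta_pos":[0,-0.48,0],"twist":[0,0,0],"jaw":0},{"delta_pos":[0,-0.54,0],"twist":[0,0,0],"jaw":0},{"delta_pos":[0,-0.54,0],"twist":[0,0,0],"jaw":0},{"delta_pos":[0,-0.54,0],"twist":[0,0,0],"jaw":0},{"delta_pos":[0,-0.54,0],"twist":[0,0,0],"jaw":0}]' 60; python3 wf.py -0.0776; python3 d.py 546.2 173.3 205 -0.0776
```

```text
time_s: 7.07
eef_pos: [546.3, 174.0, 210.4]
ee_rot: [0.48, -0.48, 0.519, -0.519]
force: [-0.7, -0.4, -6.0]
grip_width: 0.222
[ 5.46277e+02  1.73049e+02  1.66773e+02 -7.60000e-02] 1982 0.63 rel tcp [ -0.06  -0.93 -43.66]
[ 5.46273e+02  1.73059e+02  1.66776e+02 -7.80000e-02] 1982 0.63 rel tcp [ -0.07  -0.92 -43.66]
t 7.1167 pos [546.34 173.98 210.42] F [-0.85 -0.14 -6.72] T [ 0.02 -0.    0.04] g 0.227 q [ 0.1   0.44  1.38 -0.    1.33  1.75]
dpos cm [ 0.069  0.542 -0.008] twist [0.0001 0.0004 0.    ]
```

```bash
python3 - <<'E'
from h import *
c=load('scene'); print((proj(c,[[545.1,149,180],[545.1,149,160]])).round(1)) 
f=c['frame'][150:250,240:350]; cv2.imwrite('pics/s4.png',cv2.cvtColor(cv2.resize(f,None,fx=5,fy=5,interpolation=2),cv2.COLOR_RGB2BGR))
E
```

```text
[[285.2 181. ]
 [284.8 188.6]]
```

View pics/s4.png

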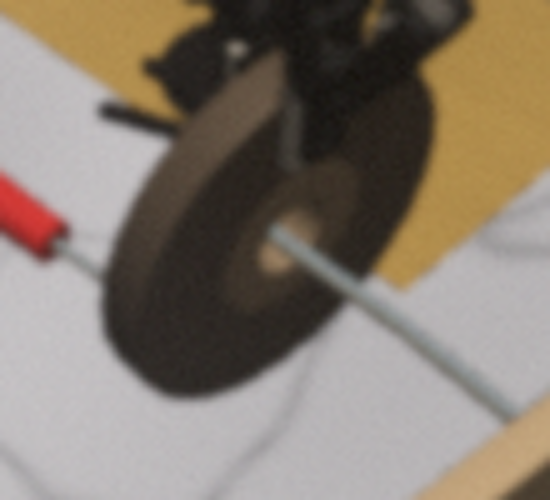

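```bash
python3 -m handwheel '[{"delta_pos":[0.1,0,0],"twist":[0,0,0],"jaw":0},{"delta_pos":[0.25,0,0],"twist":[0,0,0],"jaw":0},{"delta_pos":[0.4,0,0],"twist":[0,0,0],"jaw":0},{"delta_pos":[0.55,0,0],"twist":[0,0,0],"jaw":0},{"delta_pos":[0.7,0,0],"twist":[0,0,0],"jaw":0},{"delta_pos":[0.8,0,0],"twist":[0,0,0],"jaw":0},{"delta_pos":[0.9,0,0],"twist":[0,0,0],"jaw":0},{"delta_pos":[1.0,0,0],"twist":[0,0,0],"jaw":0},{"delta_pos":[1.1,0,0],"twist":[0,0,0],"jaw":0},{"delta_pos":[1.2,0,0],"twist":[0,0,0],"jaw":0}]' 60; python3 d.py 545.2 161.3 210.4 -0.0776
```

```text
time_s: 7.95
eef_pos: [545.4, 161.9, 210.5]
ee_rot: [0.48, -0.48, 0.519, -0.519]
force: [-0.0, -0.3, -6.4]
grip_width: 0.226
t 7.95 pos [545.42 161.95 210.49] F [-0.01 -0.27 -6.38] T [-0.01 -0.03  0.02] g 0.226 q [0.08 0.43 1.39 0.   1.32 1.73]
dpos cm [ 0.066  0.009 -0.017] twist [ 0.      0.0004 -0.    ]
```

```bash
python3 -m handwheel '[{"delta_pos":[0.1,0,0],"twist":[0,0,0],"jaw":0},{"delta_pos":[0.2,0,0],"twist":[0,0,0],"jaw":0},{"delta_pos":[0.3,0,0],"twist":[0,0,0],"jaw":0},{"delta_pos":[0.4,0,0],"twist":[0,0,0],"jaw":0},{"delta_pos":[0.5,0,0],"twist":[0,0,0],"jaw":0},{"delta_pos":[0.6,0,0],"twist":[0,0,0],"jaw":0},{"delta_pos":[0.7,0,0],"twist":[0,0,0],"jaw":0},{"delta_pos":[0.8,0,0],"twist":[0,0,0],"jaw":0},{"delta_pos":[0.9,0,0],"twist":[0,0,0],"jaw":0},{"delta_pos":[1.0,0,0],"twist":[0,0,0],"jaw":0}]' 60; python3 d.py 545.2 161.3 210.4 -0.0776
```

```text
time_s: 8.78
eef_pos: [544.7, 152.0, 210.5]
ee_rot: [0.48, -0.48, 0.519, -0.519]
force: [-0.6, -0.4, -6.7]
grip_width: 0.226
t 8.7833 pos [544.66 151.96 210.49] F [-0.62 -0.41 -6.71] T [ 0.02 -0.02  0.01] g 0.226 q [0.06 0.42 1.4  0.   1.32 1.71]
dpos cm [-0.936  0.009 -0.018] twist [ 0.      0.0004 -0.    ]
```

Leg contact would have shown by now, but the force is only the wheel's weight. I'll keep drawing out.

```bash
python3 -m handwheel '[{"delta_pos":[0.2,0,0],"twist":[0,0,0],"jaw":0},{"delta_pos":[0.5,0,0],"twist":[0,0,0],"jaw":0},{"delta_pos":[0.8,0,0],"twist":[0,0,0],"jaw":0},{"delta_pos":[1.1,0,0],"twist":[0,0,0],"jaw":0},{"delta_pos":[1.4,0,0],"twist":[0,0,0],"jaw":0},{"delta_pos":[1.7,0,0],"twist":[0,0,0],"jaw":0},{"delta_pos":[2.0,0,0],"twist":[0,0,0],"jaw":0},{"delta_pos":[2.3,0,0],"twist":[0,0,0],"jaw":0},{"delta_pos":[2.6,0,0],"twist":[0,0,0],"jaw":0},{"delta_pos":[2.9,0,0],"twist":[0,0,0],"jaw":0}]' 60; python3 d.py 545.2 161.3 210.4 -0.0776; python3 wf.py -.0776
python3 - <<'E'
from h import *
c=load('scene'); f=c['frame'][110:260,220:390]; cv2.imwrite('pics/s5.png',cv2.cvtColor(cv2.resize(f,None,fx=4,fy=4,interpolation=2),cv2.COLOR_RGB2BGR))
E
```

```text
time_s: 9.62
eef_pos: [542.4, 122.8, 210.5]
ee_rot: [-0.48, 0.48, -0.519, 0.519]
force: [0.3, 0.1, -5.8]
grip_width: 0.224
t 9.6167 pos [542.41 122.82 210.49] F [ 0.34  0.1  -5.85] T [-0.01 -0.01  0.03] g 0.224 q [ 0.01  0.4   1.43 -0.    1.31  1.66]
dpos cm [-3.858  0.009 -0.018] twist [-0.0001  0.0004  0.    ]
[ 5.42602e+02  1.21883e+02  1.66890e+02 -7.60000e-02] 2035 0.68 rel tcp [  0.19  -0.94 -43.6 ]
[ 5.42618e+02  1.21887e+02  1.66869e+02 -7.80000e-02] 2035 0.68 rel tcp [  0.21  -0.94 -43.62]
```

View pics/s5.png

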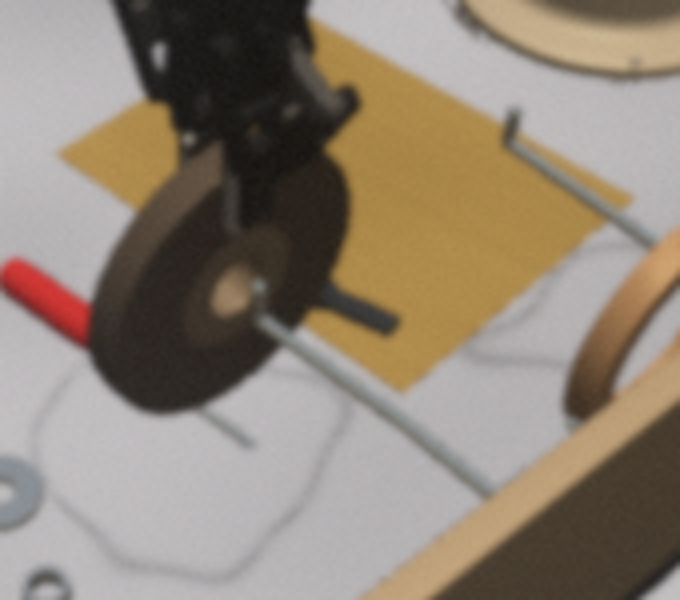

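```bash
python3 d.py 475.7 -96 210 0.14
```

```text
t 9.6667 pos [542.41 122.37 210.49] F [ 0.37 -0.87 -5.63] T [-0.1   0.01 -0.01] g 0.225 q [ 0.01  0.4   1.43 -0.    1.31  1.66]
dpos cm [22.288  0.057 -4.96 ] twist [ 0.     -0.2175  0.0004]
```

```bash
python3 -m handwheel '[{"delta_pos":[1.5,0,0],"twist":[0,0,0],"jaw":0},{"delta_pos":[3.5,0,0],"twist":[0,0,0],"jaw":0},{"delta_pos":[6,0,-1],"twist":[0,-0.02,0],"jaw":0},{"delta_pos":[9,0,-1.8],"twist":[0,-0.06,0],"jaw":0},{"delta_pos":[12,0,-2.6],"twist":[0,-0.1,0],"jaw":0},{"delta_pos":[15,0,-3.4],"twist":[0,-0.14,0],"jaw":0},{"delta_pos":[17.5,0,-4.1],"twist":[0,-0.18,0],"jaw":0},{"delta_pos":[19.5,0,-4.6],"twist":[0,-0.2,0],"jaw":0},{"delta_pos":[21,0,-4.9],"twist":[0,-0.2175,0],"jaw":0},{"delta_pos":[22,0,-5],"twist":[0,-0.2175,0],"jaw":0}]' 60; python3 d.py 475.7 -96 210 0.14
python3 -m handwheel '[{"delta_pos":[0.1,0,0],"twist":[0,0,0],"jaw":0},{"delta_pos":[0.1,0,0],"twist":[0,0,0],"jaw":0},{"delta_pos":[0.1,0,0],"twist":[0,0,0],"jaw":0},{"delta_pos":[0.1,0,0],"twist":[0,0,0],"jaw":0},{"delta_pos":[0.1,0,0],"twist":[0,0,0],"jaw":0},{"delta_pos":[0.1,0,0],"twist":[0,0,0],"jaw":0},{"delta_pos":[0.1,0,0],"twist":[0,0,0],"jaw":0},{"delta_pos":[0.1,0,0],"twist":[0,0,0],"jaw":0},{"delta_pos":[0.1,0,0],"twist":[0,0,0],"jaw":0},{"delta_pos":[0.1,0,0],"twist":[0,0,0],"jaw":0}]'; python3 wf.py .14; python3 wf.py .14 top; python3 d.py 475.7 -96 210 0.14
python3 - <<'E'
from h import *; import fit3
for n in('scene','top'):
    c=load(n); cv2.imwrite('pics/%s6.png'%n[0],cv2.cvtColor(c['frame'],cv2.COLOR_RGB2BGR))
    print(fit3.fit(world(c),np.array([489.6,-196,165,.14])))
E
```

```text
time_s: 10.5
eef_pos: [475.1, -93.8, 210.7]
ee_rot: [-0.534, 0.534, -0.464, 0.464]
force: [0.5, -0.2, -6.8]
grip_width: 0.225
t 10.5 pos [475.1  -93.79 210.68] F [ 0.51 -0.24 -6.8 ] T [ 0.09 -0.03  0.01] g 0.225 q [-0.44  0.24  1.65 -0.    1.25  0.99]
dpos cm [0.227 0.068 0.028] twist [-0.0001 -0.0005  0.0004]
time_s: 11.33
eef_pos: [475.8, -93.3, 210.5]
ee_rot: [0.534, -0.534, 0.464, -0.464]
force: [0.7, 0.1, -6.1]
grip_width: 0.225
[ 4.76164e+02 -9.46970e+01  1.66919e+02  1.41000e-01] 1702 0.91 rel tcp [  0.39  -1.39 -43.55]
[ 4.76156e+02 -9.46960e+01  1.66907e+02  1.40000e-01] 1702 0.92 rel tcp [  0.39  -1.39 -43.56]
[ 4.75728e+02 -9.32220e+01  1.66478e+02  1.58000e-01] 2 0.0 rel tcp [-1.0e-02  9.0e-02 -4.4e+01]
[ 4.28144e+02 -9.99460e+01  1.66478e+02  1.40000e-01] 2 0.15 rel tcp [-47.6   -6.63 -44.  ]
t 11.4333 pos [475.74 -93.33 210.46] F [-0.15 -0.47 -6.56] T [ 0.05 -0.06 -0.01] g 0.226 q [-0.44  0.24  1.65  0.    1.25  0.99]
dpos cm [ 0.264  0.046 -0.042] twist [ 0.      0.0003 -0.    ]
(array([ 4.90008175e+02, -1.96392448e+02,  1.64902015e+02,  1.33564637e-01]), 301, np.float64(1.0535412646346898))
(array([ 4.896e+02, -1.960e+02,  1.650e+02,  1.400e-01]), 0, np.float64(nan))
  return _methods._mean(a, axis=axis, dtype=dtype,
  ret = ret.dtype.type(ret / rcount)
```

View pics/s6.png

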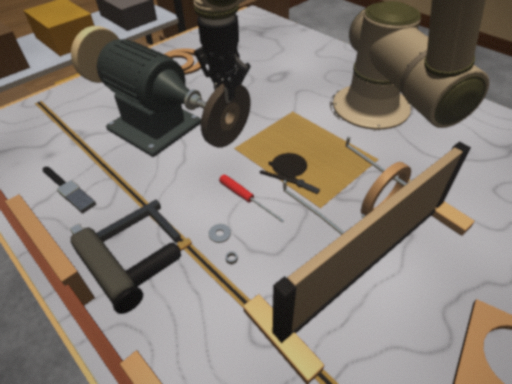

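View pics/t6.png

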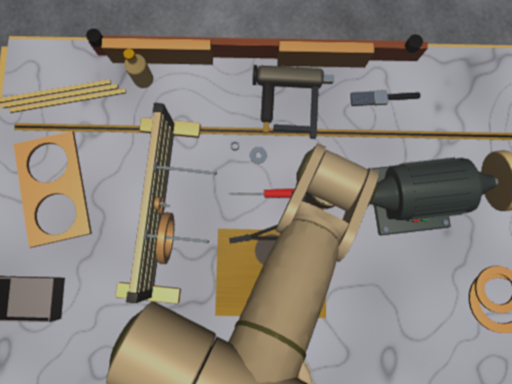

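```bash
python3 -m handwheel '[{"delta_pos":[0,0.1,0],"twist":[0,0,0],"jaw":0},{"delta_pos":[0.3,0.19,-0.03],"twist":[0,0,0],"jaw":0},{"delta_pos":[1.0,0.19,-0.03],"twist":[0,0,0],"jaw":0},{"delta_pos":[1.7,0.19,-0.03],"twist":[0,0,0],"jaw":0},{"delta_pos":[2.4,0.19,-0.03],"twist":[0,0,0],"jaw":0},{"delta_pos":[3.1,0.19,-0.03],"twist":[0,0,0],"jaw":0},{"delta_pos":[3.8,0.19,-0.03],"twist":[0,0,0],"jaw":0},{"delta_pos":[4.5,0.19,-0.03],"twist":[0,0,0],"jaw":0},{"delta_pos":[5.0,0.19,-0.03],"twist":[0,0,0],"jaw":0},{"delta_pos":[5.0,0.19,-0.03],"twist":[0,0,0],"jaw":0}]' 60; python3 d.py 475.7 -96 210 0.14; python3 wf.py .14
cat > rel.py <<'E'
from h import *; import sys
S=np.array([490.17,-196.39,164.95]); a=.1395
p=np.array(list(map(float,sys.argv[1:4])))-S; print('lx %.2f ly %.2f dz %.2f'%(np.cos(a)*p[0]+np.sin(a)*p[1],-np.sin(a)*p[0]+np.cos(a)*p[1],p[2]))
E
python3 - <<'E'
from h import *
c=load('scene'); f=c['frame'][60:170,150:290]; cv2.imwrite('pics/s7.png',cv2.cvtColor(cv2.resize(f,None,fx=5,fy=5,interpolation=2),cv2.COLOR_RGB2BGR))
E
```

```text
time_s: 12.27
eef_pos: [482.6, -144.0, 208.5]
ee_rot: [-0.534, 0.534, -0.464, 0.464]
force: [0.7, -0.3, -6.5]
grip_width: 0.223
t 12.2667 pos [ 482.56 -143.96  208.51] F [ 0.71 -0.27 -6.46] T [ 0.    0.02 -0.04] g 0.223 q [-0.52  0.28  1.6  -0.    1.26  0.91]
dpos cm [-4.844 -0.15  -0.013] twist [-0.     -0.0007  0.0002]
[ 4.83015e+02 -1.45392e+02  1.65080e+02  1.41000e-01] 1710 1.02 rel tcp [  0.46  -1.44 -43.43]
[ 4.83012e+02 -1.45389e+02  1.65080e+02  1.40000e-01] 1710 1.03 rel tcp [  0.46  -1.43 -43.43]
```

View pics/s7.png

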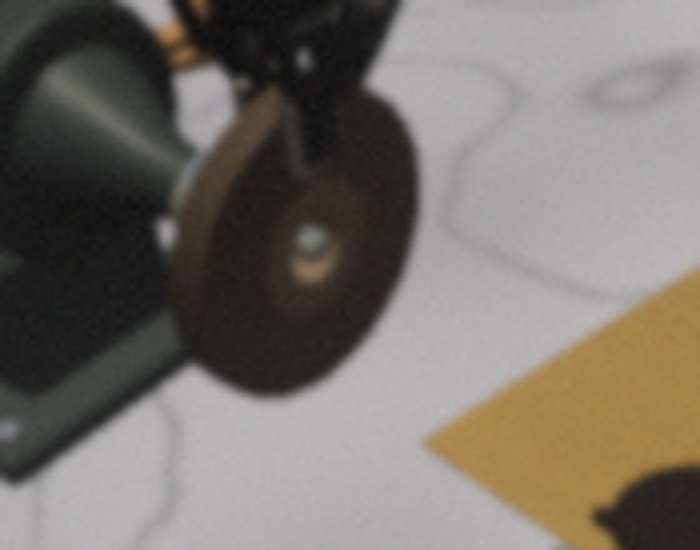

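```bash
python3 rel.py 483.012 -145.389 165.08; cat > ov.py <<'E'
from h import *; import sys
# ov.py wx wy wz out : overlay model (scene frame)
c=load('scene'); p=np.array(list(map(float,sys.argv[1:4]))); S=np.array([490.17,-196.39,164.95]); a=.1395
ax=np.array([-np.sin(a),np.cos(a),0]); lx=np.array([np.cos(a),np.sin(a),0]); z=np.array([0,0,1.])
def circ(c0,r): t=np.linspace(0,2*np.pi,60); return c0+r*(np.cos(t)[:,None]*lx+np.sin(t)[:,None]*z)
x0,y0,x1,y1=190,90,245,145; k=11
img=cv2.cvtColor(cv2.resize(c['frame'][y0:y1,x0:x1],None,fx=k,fy=k,interpolation=2),cv2.COLOR_RGB2BGR)
def draw(C,col): cv2.polylines(img,[(((proj(c,C)-[x0,y0]+.5)*k)).astype(np.int32)],True,col,1)
draw(circ(p+10*ax,16),(0,255,0)); draw(circ(p+10*ax,75),(0,255,0)); draw(circ(S+64*ax,5.5),(0,0,255)); draw(circ(S+60*ax,8),(0,0,255))
cv2.imwrite('pics/'+sys.argv[4],img)
E
python3 ov.py 483.012 -145.389 165.08 o1.png
```

```text
lx 0.00 ly 51.50 dz 0.13
```

View pics/o1.png

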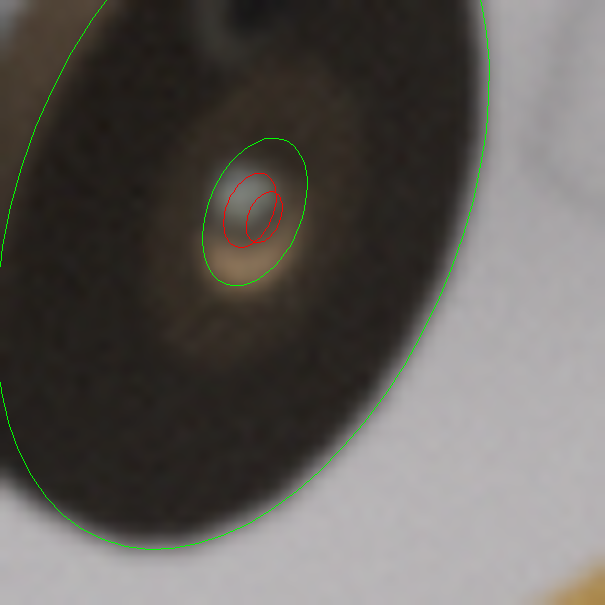

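```bash
python3 -m handwheel '[{"delta_pos":[0.2,0.03,0],"twist":[0,0,0],"jaw":0},{"delta_pos":[0.5,0.03,0],"twist":[0,0,0],"jaw":0},{"delta_pos":[0.8,0.03,0],"twist":[0,0,0],"jaw":0},{"delta_pos":[1.1,0.03,0],"twist":[0,0,0],"jaw":0},{"delta_pos":[1.4,0.03,0],"twist":[0,0,0],"jaw":0},{"delta_pos":[1.7,0.03,0],"twist":[0,0,0],"jaw":0},{"delta_pos":[2.0,0.03,0],"twist":[0,0,0],"jaw":0},{"delta_pos":[2.2,0.03,0],"twist":[0,0,0],"jaw":0},{"delta_pos":[2.3,0.03,0],"twist":[0,0,0],"jaw":0},{"delta_pos":[2.3,0.03,0],"twist":[0,0,0],"jaw":0}]' 60; python3 d.py 475.7 -96 210 0.14; python3 wf.py .14
```

```text
time_s: 13.15
eef_pos: [485.7, -165.9, 208.2]
ee_rot: [-0.534, 0.534, -0.464, 0.464]
force: [0.4, 0.9, -6.4]
grip_width: 0.228
t 13.15 pos [ 485.66 -165.88  208.24] F [ 0.39  0.9  -6.38] T [-0.02  0.01  0.01] g 0.228 q [-0.56  0.31  1.57 -0.    1.27  0.87]
dpos cm [-7.058 -0.176 -0.011] twist [ 0.0001  0.     -0.    ]
[ 4.86103e+02 -1.67336e+02  1.64380e+02  1.41000e-01] 1678 1.12 rel tcp [  0.45  -1.46 -43.86]
[ 4.86101e+02 -1.67332e+02  1.64380e+02  1.40000e-01] 1678 1.12 rel tcp [  0.44  -1.46 -43.85]
```

```bash
python3 -m handwheel '[{"delta_pos":[0.05,0,0],"twist":[0,0,0],"jaw":0},{"delta_pos":[0.1,0,0],"twist":[0,0,0],"jaw":0},{"delta_pos":[0.15,0,0],"twist":[0,0,0],"jaw":0},{"delta_pos":[0.2,0,0],"twist":[0,0,0],"jaw":0},{"delta_pos":[0.25,0,0],"twist":[0,0,0],"jaw":0},{"delta_pos":[0.3,0,0],"twist":[0,0,0],"jaw":0},{"delta_pos":[0.35,0,0],"twist":[0,0,0],"jaw":0},{"delta_pos":[0.4,0,0],"twist":[0,0,0],"jaw":0},{"delta_pos":[0.45,0,0],"twist":[0,0,0],"jaw":0},{"delta_pos":[0.5,0,0],"twist":[0,0,0],"jaw":0}]' 60; python3 d.py 475.7 -96 210 0.14
```

```text
time_s: 14.03
eef_pos: [486.4, -170.7, 208.3]
ee_rot: [-0.534, 0.534, -0.464, 0.464]
force: [-0.2, -1.4, -6.5]
grip_width: 0.225
t 14.0333 pos [ 486.36 -170.66  208.27] F [-0.22 -1.42 -6.48] T [ 0.01  0.03 -0.02] g 0.225 q [-0.57  0.31  1.56 -0.    1.27  0.87]
dpos cm [-7.541 -0.173 -0.011] twist [ 0.      0.0003 -0.    ]
```

```bash
python3 -m handwheel '[{"delta_pos":[0.03,0,0],"twist":[0,0,0],"jaw":0},{"delta_pos":[0.06,0,0],"twist":[0,0,0],"jaw":0},{"delta_pos":[0.09,0,0],"twist":[0,0,0],"jaw":0},{"delta_pos":[0.12,0,0],"twist":[0,0,0],"jaw":0},{"delta_pos":[0.15,0,0],"twist":[0,0,0],"jaw":0},{"delta_pos":[0.18,0,0],"twist":[0,0,0],"jaw":0},{"delta_pos":[0.2,0,0],"twist":[0,0,0],"jaw":0},{"delta_pos":[0.2,0,0],"twist":[0,0,0],"jaw":0},{"delta_pos":[0.2,0,0],"twist":[0,0,0],"jaw":0},{"delta_pos":[0.2,0,0],"twist":[0,0,0],"jaw":0}]' 60; python3 d.py 475.7 -96 210 0.14
```

```text
time_s: 14.87
eef_pos: [486.6, -172.6, 208.3]
ee_rot: [0.534, -0.534, 0.464, -0.464]
force: [0.4, -0.3, -5.7]
grip_width: 0.227
t 14.8667 pos [ 486.65 -172.56  208.27] F [ 0.41 -0.27 -5.71] T [-0.06 -0.04 -0.02] g 0.227 q [-0.57  0.31  1.56  0.    1.27  0.86]
dpos cm [-7.734 -0.172 -0.013] twist [-0.      0.0003 -0.    ]
```

```bash
python3 -m handwheel '[{"delta_pos":[0.03,0,0],"twist":[0,0,0],"jaw":0},{"delta_pos":[0.06,0,0],"twist":[0,0,0],"jaw":0},{"delta_pos":[0.09,0,0],"twist":[0,0,0],"jaw":0},{"delta_pos":[0.12,0,0],"twist":[0,0,0],"jaw":0},{"delta_pos":[0.15,0,0],"twist":[0,0,0],"jaw":0},{"delta_pos":[0.18,0,0],"twist":[0,0,0],"jaw":0},{"delta_pos":[0.2,0,0],"twist":[0,0,0],"jaw":0},{"delta_pos":[0.2,0,0],"twist":[0,0,0],"jaw":0},{"delta_pos":[0.2,0,0],"twist":[0,0,0],"jaw":0},{"delta_pos":[0.2,0,0],"twist":[0,0,0],"jaw":0}]' 60; python3 d.py 475.7 -96 210 0.14; python3 wf.py .14
```

```text
time_s: 15.7
eef_pos: [486.9, -174.6, 208.3]
ee_rot: [-0.534, 0.534, -0.464, 0.464]
force: [-0.7, 1.0, -7.5]
grip_width: 0.225
t 15.7 pos [ 486.91 -174.58  208.27] F [-0.74  0.98 -7.45] T [0.02 0.01 0.03] g 0.225 q [-0.57  0.31  1.56  0.    1.27  0.86]
dpos cm [-7.938 -0.173 -0.011] twist [ 0.      0.0003 -0.    ]
[ 4.87251e+02 -1.75963e+02  1.64226e+02  1.42000e-01] 1654 1.08 rel tcp [  0.34  -1.38 -44.05]
[ 4.87248e+02 -1.75953e+02  1.64241e+02  1.40000e-01] 1654 1.09 rel tcp [  0.34  -1.37 -44.03]
```

```bash
python3 -m handwheel '[{"delta_pos":[0.03,0,0],"twist":[0,0,0],"jaw":0},{"delta_pos":[0.06,0,0],"twist":[0,0,0],"jaw":0},{"delta_pos":[0.09,0,0],"twist":[0,0,0],"jaw":0},{"delta_pos":[0.12,0,0],"twist":[0,0,0],"jaw":0},{"delta_pos":[0.15,0,0],"twist":[0,0,0],"jaw":0},{"delta_pos":[0.18,0,0],"twist":[0,0,0],"jaw":0},{"delta_pos":[0.2,0,0],"twist":[0,0,0],"jaw":0},{"delta_pos":[0.2,0,0],"twist":[0,0,0],"jaw":0},{"delta_pos":[0.2,0,0],"twist":[0,0,0],"jaw":0},{"delta_pos":[0.2,0,0],"twist":[0,0,0],"jaw":0}]' 60; python3 d.py 475.7 -96 210 0.14
```

```text
time_s: 16.58
eef_pos: [487.2, -176.5, 208.3]
ee_rot: [0.534, -0.534, 0.464, -0.464]
force: [1.0, 0.5, -6.6]
grip_width: 0.226
t 16.5833 pos [ 487.2  -176.53  208.28] F [ 1.01  0.48 -6.56] T [ 0.05 -0.06 -0.01] g 0.226 q [-0.57  0.32  1.55  0.    1.27  0.86]
dpos cm [-8.134 -0.172 -0.013] twist [-0.      0.0003 -0.    ]
```

```bash
python3 -m handwheel '[{"delta_pos":[0.04,0,0],"twist":[0,0,0],"jaw":0},{"delta_pos":[0.08,0,0],"twist":[0,0,0],"jaw":0},{"delta_pos":[0.12,0,0],"twist":[0,0,0],"jaw":0},{"delta_pos":[0.16,0,0],"twist":[0,0,0],"jaw":0},{"delta_pos":[0.2,0,0],"twist":[0,0,0],"jaw":0},{"delta_pos":[0.24,0,0],"twist":[0,0,0],"jaw":0},{"delta_pos":[0.28,0,0],"twist":[0,0,0],"jaw":0},{"delta_pos":[0.32,0,0],"twist":[0,0,0],"jaw":0},{"delta_pos":[0.35,0,0],"twist":[0,0,0],"jaw":0},{"delta_pos":[0.35,0,0],"twist":[0,0,0],"jaw":0}]' 60; python3 d.py 475.7 -96 210 0.14; python3 wf.py .14
```

```text
time_s: 17.42
eef_pos: [487.7, -180.1, 208.3]
ee_rot: [-0.534, 0.534, -0.464, 0.464]
force: [-0.9, 0.8, -5.8]
grip_width: 0.22
t 17.4167 pos [ 487.7  -180.09  208.28] F [-0.87  0.79 -5.79] T [-0.   -0.01 -0.02] g 0.22 q [-0.58  0.32  1.55 -0.    1.27  0.85]
dpos cm [-8.494 -0.172 -0.013] twist [-0.      0.0002  0.0001]
[ 4.88205e+02 -1.81526e+02  1.64041e+02  1.42000e-01] 1648 1.14 rel tcp [  0.51  -1.44 -44.24]
[ 4.88222e+02 -1.81514e+02  1.64028e+02  1.40000e-01] 1648 1.14 rel tcp [  0.52  -1.43 -44.26]
```

```bash
python3 -m handwheel '[{"delta_pos":[0.04,0,0],"twist":[0,0,0],"jaw":0},{"delta_pos":[0.08,0,0],"twist":[0,0,0],"jaw":0},{"delta_pos":[0.12,0,0],"twist":[0,0,0],"jaw":0},{"delta_pos":[0.16,0,0],"twist":[0,0,0],"jaw":0},{"delta_pos":[0.2,0,0],"twist":[0,0,0],"jaw":0},{"delta_pos":[0.24,0,0],"twist":[0,0,0],"jaw":0},{"delta_pos":[0.27,0,0],"twist":[0,0,0],"jaw":0},{"delta_pos":[0.3,0,0],"twist":[0,0,0],"jaw":0},{"delta_pos":[0.3,0,0],"twist":[0,0,0],"jaw":0},{"delta_pos":[0.3,0,0],"twist":[0,0,0],"jaw":0}]' 60; python3 d.py 475.7 -96 210 0.14
```

```text
time_s: 18.3
eef_pos: [488.1, -183.0, 208.3]
ee_rot: [0.534, -0.534, 0.464, -0.464]
force: [-0.0, 0.5, -6.4]
grip_width: 0.223
t 18.3 pos [ 488.11 -182.98  208.28] F [-0.    0.51 -6.36] T [-0.01  0.03  0.01] g 0.223 q [-0.58  0.32  1.54  0.    1.27  0.85]
dpos cm [-8.786 -0.172 -0.013] twist [-0.      0.0003 -0.    ]
```

```bash
python3 -m handwheel '[{"delta_pos":[0.02,0,0],"twist":[0,0,0],"jaw":0},{"delta_pos":[0.04,0,0],"twist":[0,0,0],"jaw":0},{"delta_pos":[0.06,0,0],"twist":[0,0,0],"jaw":0},{"delta_pos":[0.08,0,0],"twist":[0,0,0],"jaw":0},{"delta_pos":[0.08,0,0],"twist":[0,0,0],"jaw":0},{"delta_pos":[0.08,0,0],"twist":[0,0,0],"jaw":0},{"delta_pos":[0.08,0,0],"twist":[0,0,0],"jaw":0},{"delta_pos":[0.08,0,0],"twist":[0,0,0],"jaw":0},{"delta_pos":[0.08,0,0],"twist":[0,0,0],"jaw":0},{"delta_pos":[0.08,0,0],"twist":[0,0,0],"jaw":0}]' 60; python3 d.py 475.7 -96 210 0.14
```

```text
time_s: 19.13
eef_pos: [488.2, -183.8, 208.3]
ee_rot: [0.534, -0.534, 0.464, -0.464]
force: [0.5, 0.0, -6.4]
grip_width: 0.222
t 19.1333 pos [ 488.21 -183.77  208.28] F [ 0.49  0.03 -6.36] T [ 0.01  0.   -0.1 ] g 0.222 q [-0.58  0.32  1.54  0.    1.27  0.85]
dpos cm [-8.866 -0.172 -0.012] twist [-0.      0.0003 -0.    ]
```

Expected gap is about 1 mm, so I'm creeping 0.5 mm at a time until contact.

```bash
python3 -m handwheel '[{"delta_pos":[0.01,0,0],"twist":[0,0,0],"jaw":0},{"delta_pos":[0.02,0,0],"twist":[0,0,0],"jaw":0},{"delta_pos":[0.03,0,0],"twist":[0,0,0],"jaw":0},{"delta_pos":[0.04,0,0],"twist":[0,0,0],"jaw":0},{"delta_pos":[0.05,0,0],"twist":[0,0,0],"jaw":0},{"delta_pos":[0.05,0,0],"twist":[0,0,0],"jaw":0},{"delta_pos":[0.05,0,0],"twist":[0,0,0],"jaw":0},{"delta_pos":[0.05,0,0],"twist":[0,0,0],"jaw":0},{"delta_pos":[0.05,0,0],"twist":[0,0,0],"jaw":0},{"delta_pos":[0.05,0,0],"twist":[0,0,0],"jaw":0}]' 60; python3 wf.py .14; python3 d.py 475.7 -96 210 0.14
```

```text
time_s: 19.97
eef_pos: [488.3, -184.3, 208.3]
ee_rot: [-0.534, 0.534, -0.464, 0.464]
force: [0.4, 0.0, -5.7]
grip_width: 0.225
[ 4.88718e+02 -1.85745e+02  1.63864e+02  1.41000e-01] 1626 1.22 rel tcp [  0.43  -1.49 -44.42]
[ 4.88710e+02 -1.85736e+02  1.63923e+02  1.40000e-01] 1626 1.22 rel tcp [  0.42  -1.48 -44.36]
t 20.0167 pos [ 488.29 -184.28  208.28] F [ 0.55 -0.22 -7.31] T [-0.07  0.   -0.  ] g 0.225 q [-0.59  0.32  1.54  0.    1.27  0.84]
dpos cm [-8.917 -0.172 -0.012] twist [-0.      0.0003 -0.    ]
```

```bash
python3 -m handwheel '[{"delta_pos":[0.01,0,0],"twist":[0,0,0],"jaw":0},{"delta_pos":[0.02,0,0],"twist":[0,0,0],"jaw":0},{"delta_pos":[0.03,0,0],"twist":[0,0,0],"jaw":0},{"delta_pos":[0.04,0,0],"twist":[0,0,0],"jaw":0},{"delta_pos":[0.05,0,0],"twist":[0,0,0],"jaw":0},{"delta_pos":[0.05,0,0],"twist":[0,0,0],"jaw":0},{"delta_pos":[0.05,0,0],"twist":[0,0,0],"jaw":0},{"delta_pos":[0.05,0,0],"twist":[0,0,0],"jaw":0},{"delta_pos":[0.05,0,0],"twist":[0,0,0],"jaw":0},{"delta_pos":[0.05,0,0],"twist":[0,0,0],"jaw":0}]' 60;  python3 d.py 475.7 -96 210 0.14
```

```text
time_s: 20.85
eef_pos: [488.4, -184.8, 208.3]
ee_rot: [-0.534, 0.534, -0.464, 0.464]
force: [-0.9, -0.2, -6.4]
grip_width: 0.225
t 20.85 pos [ 488.35 -184.77  208.29] F [-0.92 -0.25 -6.42] T [-0.01  0.01  0.07] g 0.225 q [-0.59  0.33  1.54 -0.    1.27  0.84]
dpos cm [-8.967 -0.171 -0.011] twist [-0.      0.0003  0.    ]
```

```bash
python3 -m handwheel '[{"delta_pos":[0.01,0,0],"twist":[0,0,0],"jaw":0},{"delta_pos":[0.02,0,0],"twist":[0,0,0],"jaw":0},{"delta_pos":[0.03,0,0],"twist":[0,0,0],"jaw":0},{"delta_pos":[0.04,0,0],"twist":[0,0,0],"jaw":0},{"delta_pos":[0.04,0,0],"twist":[0,0,0],"jaw":0},{"delta_pos":[0.04,0,0],"twist":[0,0,0],"jaw":0},{"delta_pos":[0.04,0,0],"twist":[0,0,0],"jaw":0},{"delta_pos":[0.04,0,0],"twist":[0,0,0],"jaw":0},{"delta_pos":[0.04,0,0],"twist":[0,0,0],"jaw":0},{"delta_pos":[0.04,0,0],"twist":[0,0,0],"jaw":0}]' 60;  python3 d.py 475.7 -96 210 0.14
```

```text
time_s: 21.68
eef_pos: [488.4, -185.0, 208.3]
ee_rot: [0.534, -0.534, 0.464, -0.464]
force: [-0.4, 3.0, -6.2]
grip_width: 0.223
t 21.6833 pos [ 488.39 -185.03  208.29] F [-0.44  2.97 -6.22] T [ 0.49  0.06 -0.06] g 0.223 q [-0.59  0.33  1.54  0.    1.27  0.84]
dpos cm [-8.993 -0.168 -0.011] twist [ 0.      0.0003 -0.0003]
```

```bash
python3 -m handwheel '[{"delta_pos":[0,0.01,0],"twist":[0,0,0],"jaw":0},{"delta_pos":[0,0.02,0],"twist":[0,0,0],"jaw":0},{"delta_pos":[0,0.03,0],"twist":[0,0,0],"jaw":0},{"delta_pos":[0,0.04,0],"twist":[0,0,0],"jaw":0},{"delta_pos":[0,0.04,0],"twist":[0,0,0],"jaw":0},{"delta_pos":[0,0.04,0],"twist":[0,0,0],"jaw":0},{"delta_pos":[0,0.04,0],"twist":[0,0,0],"jaw":0},{"delta_pos":[0,0.04,0],"twist":[0,0,0],"jaw":0},{"delta_pos":[0,0.04,0],"twist":[0,0,0],"jaw":0},{"delta_pos":[0,0.04,0],"twist":[0,0,0],"jaw":0}]' 60;  python3 d.py 475.7 -96 210 0.14
```

```text
time_s: 22.52
eef_pos: [488.4, -185.1, 207.8]
ee_rot: [0.534, -0.534, 0.464, -0.464]
force: [0.3, 3.0, -5.4]
grip_width: 0.223
t 22.5167 pos [ 488.4  -185.08  207.84] F [ 0.27  2.98 -5.39] T [ 0.86  0.15 -0.08] g 0.223 q [-0.59  0.33  1.54  0.    1.27  0.84]
dpos cm [-8.999 -0.214 -0.012] twist [ 0.0001  0.0003 -0.0002]
```

```bash
python3 -m handwheel '[{"delta_pos":[0,0.01,0],"twist":[0,0,0],"jaw":0},{"delta_pos":[0,0.02,0],"twist":[0,0,0],"jaw":0},{"delta_pos":[0,0.03,0],"twist":[0,0,0],"jaw":0},{"delta_pos":[0,0.04,0],"twist":[0,0,0],"jaw":0},{"delta_pos":[0,0.04,0],"twist":[0,0,0],"jaw":0},{"delta_pos":[0,0.04,0],"twist":[0,0,0],"jaw":0},{"delta_pos":[0,0.04,0],"twist":[0,0,0],"jaw":0},{"delta_pos":[0,0.04,0],"twist":[0,0,0],"jaw":0},{"delta_pos":[0,0.04,0],"twist":[0,0,0],"jaw":0},{"delta_pos":[0,0.04,0],"twist":[0,0,0],"jaw":0}]' 60;  python3 d.py 475.7 -96 210 0.14; python3 wf.py .14
```

```text
time_s: 23.35
eef_pos: [488.4, -185.1, 207.7]
ee_rot: [0.534, -0.534, 0.464, -0.464]
force: [-0.4, 4.7, -1.7]
grip_width: 0.218
t 23.35 pos [ 488.44 -185.11  207.65] F [-0.44  4.72 -1.68] T [ 1.07  0.31 -0.12] g 0.218 q [-0.59  0.33  1.54  0.    1.27  0.84]
dpos cm [-9.002 -0.235 -0.015] twist [-0.0002  0.0003 -0.    ]
[ 4.88771e+02 -1.86386e+02  1.62701e+02  1.40000e-01] 1646 1.28 rel tcp [  0.34  -1.27 -44.95]
[ 4.88771e+02 -1.86386e+02  1.62701e+02  1.40000e-01] 1646 1.28 rel tcp [  0.34  -1.27 -44.95]
```

```bash
python3 -m handwheel '[{"delta_pos":[0,0,0],"twist":[0,0,0],"jaw":0.24},{"delta_pos":[0,0,0],"twist":[0,0,0],"jaw":0.26},{"delta_pos":[0,0,0],"twist":[0,0,0],"jaw":0.29},{"delta_pos":[0,0,0],"twist":[0,0,0],"jaw":0.32},{"delta_pos":[0,0,0],"twist":[0,0,0],"jaw":0.36},{"delta_pos":[0,0,0],"twist":[0,0,0],"jaw":0.4},{"delta_pos":[0,0,0],"twist":[0,0,0],"jaw":0.45},{"delta_pos":[0,0,0],"twist":[0,0,0],"jaw":0.5},{"delta_pos":[0,0,0],"twist":[0,0,0],"jaw":0.55},{"delta_pos":[0,0,0],"twist":[0,0,0],"jaw":0.6}]' 20;  python3 d.py 475.7 -96 210 0.14; python3 wf.py .14
python3 - <<'E'
from h import *
c=load('scene'); f=c['frame'][60:170,150:290]; cv2.imwrite('pics/s8.png',cv2.cvtColor(cv2.resize(f,None,fx=5,fy=5,interpolation=2),cv2.COLOR_RGB2BGR))
E
```

```text
time_s: 24.23
eef_pos: [488.4, -185.2, 207.5]
ee_rot: [-0.534, 0.534, -0.464, 0.464]
force: [-0.2, 0.8, -0.6]
grip_width: 0.598
t 24.2333 pos [ 488.43 -185.17  207.47] F [-0.16  0.76 -0.61] T [-0.07 -0.02  0.03] g 0.598 q [-0.59  0.33  1.54 -0.    1.27  0.84]
dpos cm [-9.008 -0.254 -0.013] twist [-0.      0.0003  0.    ]
[ 4.88296e+02 -1.86460e+02  1.62816e+02  1.40000e-01] 1605 1.3 rel tcp [ -0.13  -1.29 -44.65]
[ 4.88300e+02 -1.86458e+02  1.62833e+02  1.40000e-01] 1605 1.3 rel tcp [ -0.13  -1.29 -44.63]
```

View pics/s8.png

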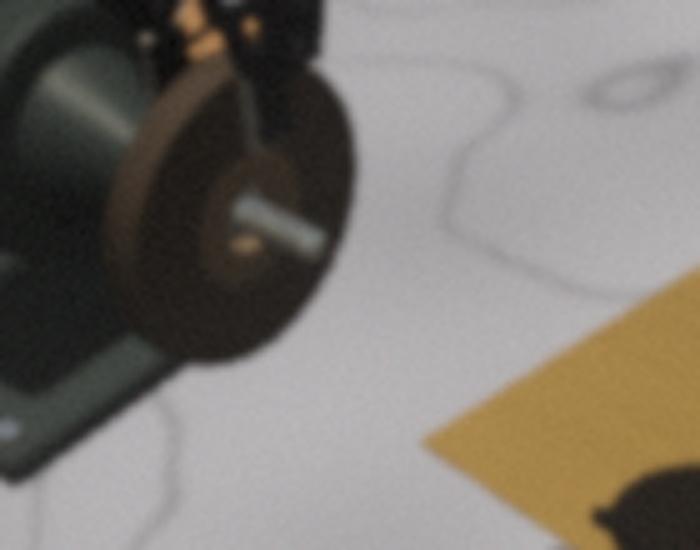

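Released, and the wheel hangs on the spindle. Now a straight lift to take the gripper clear of it.

```bash
python3 -m handwheel '[{"delta_pos":[0,-0.5,0],"twist":[0,0,0],"jaw":0.6},{"delta_pos":[0,-1.2,0],"twist":[0,0,0],"jaw":0.6},{"delta_pos":[0,-2,0],"twist":[0,0,0],"jaw":0.6},{"delta_pos":[0,-3.5,0],"twist":[0,0,0],"jaw":0.6},{"delta_pos":[0,-5,0],"twist":[0,0,0],"jaw":0.6},{"delta_pos":[0,-7,0],"twist":[0,0,0],"jaw":0.6},{"delta_pos":[0,-9,0],"twist":[0,0,0],"jaw":0.6},{"delta_pos":[0,-11,0],"twist":[0,0,0],"jaw":0.6},{"delta_pos":[0,-12,0],"twist":[0,0,0],"jaw":0.6},{"delta_pos":[0,-12,0],"twist":[0,0,0],"jaw":0.6}]'
python3 -m handwheel '[{"delta_pos":[-4,0,0],"twist":[0,0,0],"jaw":0.6},{"delta_pos":[-8,0,-3],"twist":[0,0,0],"jaw":0.6},{"delta_pos":[-11,0,-6],"twist":[0,0,0],"jaw":0.6},{"delta_pos":[-14,0,-9],"twist":[0,0,0],"jaw":0.6},{"delta_pos":[-17,0,-12],"twist":[0,0,0],"jaw":0.6},{"delta_pos":[-18,0,-12],"twist":[0,0,0],"jaw":0.6},{"delta_pos":[-18,0,-12],"twist":[0,0,0],"jaw":0.6},{"delta_pos":[-18,0,-12],"twist":[0,0,0],"jaw":0.6},{"delta_pos":[-18,0,-12],"twist":[0,0,0],"jaw":0.6},{"delta_pos":[-18,0,-12],"twist":[0,0,0],"jaw":0.6}]'
cat > fin.py <<'E'
from h import *; from fit2 import *; import fit3
for n in('scene','top'):
    c=cap(n,n[0]+'9.png'); W=world(c); f=c['frame'].astype(int)
    L=W-[488.5,-186,164]; m=(f.sum(2)<330)&(np.linalg.norm(L,axis=2)<90)&(L[...,1]>-16)
    # also pitch: plane fit of visible outer face
    p,k,r=fitdisc(W,f,[488.5,-186,164],.14,75,16,10,m,True); print(n,p.round(3),k,round(r,2))
    S=np.array([490.17,-196.39,164.95]) if n=='scene' else np.array([489.0,-195.12,167.26]); a=.1395
    d=p[:3]-S; print('lx %.2f ly %.2f dz %.2f'%(np.cos(a)*d[0]+np.sin(a)*d[1],-np.sin(a)*d[0]+np.cos(a)*d[1],d[2]))
    D=W-p[:3]; ly=-np.sin(p[3])*D[...,0]+np.cos(p[3])*D[...,1]; lx=np.cos(p[3])*D[...,0]+np.sin(p[3])*D[...,1]; rr=np.hypot(lx,D[...,2])
    k=m&(abs(ly-10)<5)&(rr>28)&(rr<70)
    if k.sum()>50:
        A=np.stack([lx[k],D[...,2][k],np.ones(k.sum())],1); print('face slope x,z,off',np.linalg.lstsq(A,ly[k],rcond=None)[0].round(3),k.sum())
E
python3 fin.py
```

```text
time_s: 25.12
eef_pos: [488.9, -185.4, 330.0]
ee_rot: [0.534, -0.534, 0.462, -0.465]
force: [-0.7, 0.7, -0.4]
grip_width: 0.599
time_s: 25.95
eef_pos: [344.9, -24.3, 327.0]
ee_rot: [-0.534, 0.534, -0.464, 0.463]
force: [-0.9, -0.8, 0.2]
grip_width: 0.599
scene [ 4.88234e+02 -1.86346e+02  1.63488e+02  1.40000e-01] 2330 1.18
lx -0.52 ly 10.22 dz -1.46
face slope x,z,off [-1.000e-03  6.000e-03  9.947e+00] 1465
top [ 4.87332e+02 -1.84873e+02  1.65306e+02  1.38000e-01] 1073 1.18
lx -0.23 ly 10.38 dz -1.95
face slope x,z,off [0.000e+00 4.000e-03 9.915e+00] 453
```

View pics/s9.png

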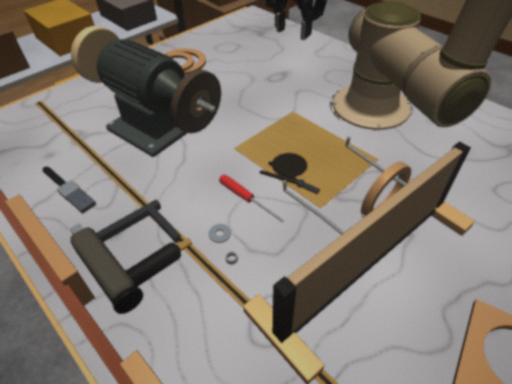

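View pics/t9.png

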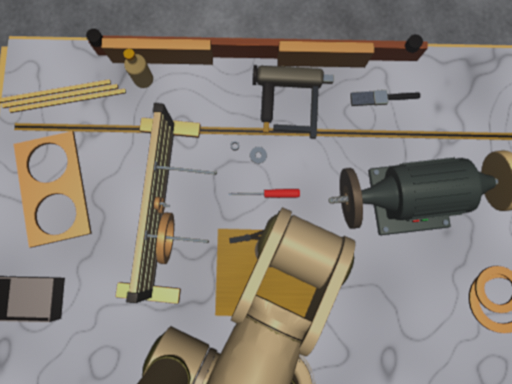

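The wheel sits home at 10.2–10.4 mm out and about 1.5–2 mm below the axis, with tilt under 0.01 rad. The ring and the other items look unmoved, and the arm is clear, so I'm handing it in.

```bash
python3 - <<'E'
from h import *
s=telemetry.sense(); print(s['time_s'],abs(s['dq']).max(),s['force'])
print(ctrl.finish_job())
E
```

```text
26.05 0.005588293780498396 [ 0.57989326 -0.14987005 -0.07826785]
the job is handed in; nothing more can be done
None
```

The wheel is off its hook, seated on the polisher's collar against the flange, and released. I handed the job in at about 26 s of the 64 s allowed; no verdict came back.

- **Hook:** I pinched the wheel at the rim top and eased it along the bar to just short of the leg. Then I lifted it 5.4 mm past the tip and drew it off. The force readings after each move showed only the wheel's weight, about 6 N.
- **Spindle:** I slid it on in small steps until it met the flange at about 3 N. Lowering it onto the collar brought that to about 4.7 N, the highest reading, and then I let go. Forces were read only at the end of each move.

| Last check, from both cameras | Scene camera | Top camera | Limit |
|---|---|---|---|
| Distance out from the flange face | 10.2 mm | 10.4 mm | 7 to 12 mm |
| Sideways from the spindle axis | 0.5 mm | 0.2 mm | 3 mm |
| Height relative to the axis | 1.5 mm below | 2.0 mm below | 4 mm below to 3 mm above |
| Wheel tilt from the spindle axis | below 0.01 rad | below 0.01 rad | 0.05 rad |

- **Disagreement:** the two cameras disagree by up to about 2 mm in absolute height. Both also put the wheel 0.5–1 mm lower than the 1 mm a fully home wheel should hang, which is within the 2 mm calibration error.
- **Surroundings:** the speaker ring and the loose items looked unmoved by eye, though I did not measure them. The gripper was clear of everything and the arm at rest.

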